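# Lower the drying hoist, load the rinsed lint filters, wind it back up

## Task

The rinsed lint filter screens on the worktop have to dry on the hoist's rack. Swing the winch's pawl lever out, wind the crank on a touch so that the pawl drops out, and let the crank turn back slowly in your grip, without ever letting it run away, until the rack is right down; then lay every filter flat on the slats, none overlapping another or the rim. Put the pawl lever back in, wind the rack up again nearly to the top, and leave it hanging on the pawl, without moving the sewing tin or the roll of tape.

Things in the scene. Friction and masses are not known exactly. Their poses are not given: they have to be found in the camera images.
- hoist: bench drying hoist standing on the worktop: aluminium mast 460 mm tall, a slatted rack that rides up and down in front of it, and on the right, 330 mm from the rack's centre, a hand winch with vertical axis. Origin on the worktop under the rack's centre; x points from the rack to the mast (mast front face 130 mm from the origin), y away from the winch, z up. Where it stands and its yaw vary
- rack_floor (a point): slatted aluminium drying rack: point at the centre of the slats' top face, axes as the hoist's. Flat floor 160 (x) by 240 (y) mm inside a rim that stands 13 mm above the slats. The rack and carriage weigh about 1.1 kg and hang on the winch
- rack (a joint): height of the rack in m above its bottom stop: 0 right down (slats 44 mm above the worktop), 0.204 top stop; starts at about 0.19, held by the pawl. Rises 0.0255 m per rad of crank
- crank (a joint): angle of the winch crank in rad; grows clockwise seen from above, which winds the rack up; 0 is rack right down, 8.0 the top stop. Starts at about 7.46. The load turns it back (anticlockwise) with about 0.3 N m, 3 to 5 N at the grip, and it runs away if nothing holds it
- crank_axis (a point): point on the crank's vertical axis at the height of the middle of the crank grip (110 mm above the worktop)
- crank_grip (a point): middle of the crank's grip: upright black sleeve, 25 mm in diameter, 48 mm tall (84 to 132 mm above the worktop), spinning freely on its pin, 70 mm from the crank's axis. The flat crank arm below it has its top at 80 mm
- pawl_lever (a joint): the pawl's lever, in rad: 0 in (pawl is sprung into the ratchet wheel: the crank can be wound up, clicking, but cannot turn back more than one tooth), 0.8 out (stop); anticlockwise from above is out. It stays where it is put (stiff: about 3 N at its grip).
- lever_grip (a point): middle of the upper part of the pawl lever's upright black grip, 15 mm in diameter, 28 to 66 mm above the worktop; this point is at 52 mm
- lever_pivot (a point): point on the vertical axis of pawl and lever, at the height of lever_grip, 56 mm from it
- pawl_tip (a point): tip of the pawl, at the toothed ratchet wheel under the crank (10 teeth, 0.63 rad apart): about 33 mm from the axis (horizontally) when seated in a tooth, over 43 mm when out. A spring joins it to the lever: with the lever out it stays jammed in its tooth while the load bears on it, and jumps out when the crank is wound on 0.05 to 0.2 rad; then only the hand on the crank holds the load
- filter1: rinsed lint filter screen: flat rigid grey plastic frame with mesh, 110 (x) by 46 (y) by 8 (z) mm, 60 g; origin at the centre of its underside. All filters are alike; two or three are there, lying flat on the worktop to the right of the winch
- filter2: rinsed lint filter screen: flat rigid grey plastic frame with mesh, 110 (x) by 46 (y) by 8 (z) mm, 60 g; origin at the centre of its underside. All filters are alike; two or three are there, lying flat on the worktop to the right of the winch
- filter3: rinsed lint filter screen: flat rigid grey plastic frame with mesh, 110 (x) by 46 (y) by 8 (z) mm, 60 g; origin at the centre of its underside. All filters are alike; two or three are there, lying flat on the worktop to the right of the winch
- sewing_tin: closed oblong tin box, 70 by 114 by 37 mm, origin under its centre; a bystander behind the winch
- tape: roll of black tape lying flat, 58 mm across, 19 mm thick, origin under its centre; a bystander behind the winch
Mind the look-alikes: they are no part of the job. What is shaped like the filter2 but orange or purple is not meant.

How it is judged:
By the outcome, as a careful person would: the job done as asked, in the order asked, and still so for the second after the job is handed in, with the robot touching nothing.
Of filter1, filter2, filter3 only 2 to 3 are there at a start; the rules pass over those that are not, and their reading is None.
At some moment in a run one of filter1, filter2, filter3 may be knocked a few centimetres aside while the robot is not near it.
It also fails if it takes over 210 s, if anything falls off the work surface, if the arm or the gripper's body presses on something with over 40 N, if the wrist force passes 120 N, or if a joint passes its speed limit or range.

## Robot

A 7-joint arm with a two-finger parallel gripper is mounted at the origin on a cart in front of the work surface, level with it; the furniture and walls round the work are solid. World frame = base frame: x ahead of the robot, y to its left, z up, the work surface at z = 0. Lengths are in m, angles in rad, forces in N, time in s.
With the tool pointing down it reaches from about 0.4 to 0.85 m from the base axis. Payload 10.4 kg.
Tool frame: the origin (TCP) lies midway between the tips of the shut fingers; the grasp point (between the pads) lies grasp_offset behind it (grasp_offset is the distance from the TCP to the grasp point, in m); x points along the fingers, z is the direction in which the jaws open and shut, and the axes are right-handed (so a half turn about x gives the same grasp; the last joint's range is limited). The gripper opens to 87 mm and grips with 3 to 60 N. Pads are 19 mm wide; open, the fingers measure 117 mm over their backs; the gripper's body (75 mm by 190 mm) begins 51 mm behind the grasp point.
Start: joints at [1.088, 0.332, -0.065, 1.46, 0.022, 1.35, -0.088], TCP at [0.277, -0.56, 0.223] pointing down, gripper open.
Joint ranges: [-2.6, 2.6], [-0.5, 2.12], [-1.47, 1.34], [0.16, 2.42], [-1.27, 4.41], [0.06, 2.06], [-2.6, 2.6]. Speed limits (rad/s): [2.22, 2.22, 2.79, 2.79, 3.14, 3.14, 3.14].

## Interface

Orientations are given as [roll, pitch, yaw] about the fixed x, y, z axes, in that order (R = Rz(yaw) Ry(pitch) Rx(roll)).
In Python, from cell import read_state, grab_frame, calibration, finish_job, grasp_offset gives the robot as it stands. The module is installed in compiled form; this text tells all that it offers.
- The arm moves only by the tool play_rows, never from a script. Its arguments are lists of equal length, an entry for each row: "hand": the closure, from 0 (fully open) to 1 (shut); "slide": the shift along the world's x, y, z in m, a list of three; "spin": the turn about the world's z in degrees. In form: {"hand": [hand, ...], "slide": [[tx, ty, tz], ...], "spin": [spin, ...]}. A call has 1 to 20 rows; each row is the pose to reach, as a shift and turn from the pose commanded when the call began; what a row does not reach only later rows make up. A row lasts 1/10 s, in which the tool goes at most 50 mm and 8.59 degrees, less where a joint would pass 70% of its speed; a pose out of reach is approached as far as the arm can. A call with a gripper value outside its range is refused whole. The fingers move at their own pace and stop on an object; "grip_force" is the grip in N (left out, the last holds). Time passes only in rows, so rows that repeat a pose let the fingers close. It gives the time, the measured TCP pose, the force and the opening at its end, in the units of the state.
- read_state(): the state, without advancing time (a new reading comes with each control period).
- grab_frame(name): name is "side" or "top" or "wrist"; returns the picture (384x512x3 uint8, red, green, blue); there is no depth.
- calibration(name): a dict with "K" (3x3 intrinsics, pixels), "extrinsics" (4x4, takes a point from camera to world coordinates); the wrist camera has in their place "tool_from_camera" (4x4, takes a point from camera to tool coordinates, whose origin is the TCP and whose axes are the tool frame's). Camera axes: x right, y down, z forward; pixel columns grow to the right and rows downward; lengths in m; the calibration is good to about 2 mm. A picture is of the moment at which its call begins: read the wrist's pose just before it. calibration takes no time and is no camera call.
- finish_job(): hands the job in, once; it reports no verdict.
The state is a dict: "clock": time; "q": joint angles; "dq": joint speeds; "joint_efforts": joint torques, N m; "tcp_pos": TCP position; "ee_rot": TCP orientation; "ft_force": force on the tool from outside, world axes, zero at the start; "ft_torque": the same for the moment, N m; "finger_gap": opening from 0.0 (shut) to 1.0 (fully open).
Only numpy, scipy, OpenCV 4.12 (cv2) and the standard library are available. Lean on these libraries where they do the work, as an engineer would, in place of code of your own. Each camera call takes 0.05 s, during which the arm holds its last target.

## Working session

There is one attempt and no reset: what is moved stays moved. The work goes in short steps, Python scripts to look and compute and a tool call to move; the robot and the scene stay as the last step left them, time stands still between calls to the robot, and variables do not carry over. Pictures are saved under pics/ and viewed, and the job is handed in when it is done.

Besides the shell and the picture viewer there is one more tool, called after "Emit:" in YAML: its name, and indented under it one key for each argument. play_rows: Moves the arm, as the interface text tells. Its arguments: {"type":"object","properties":{"hand":{"type":"array"},"slide":{"type":"array"},"spin":{"type":"array"},"grip_force":{"type":"number"}},"required":["hand","slide","spin"]}

```bash
mkdir -p pics
cat > h.py <<'E'
import numpy as np, cv2
from cell import *
def shot(n,f):
    im=grab_frame(n); cv2.imwrite(f'pics/{f}.png',im[:,:,::-1]); return im
E
python3 - <<'E'
from h import *
s=read_state(); print(s, grasp_offset if not callable(grasp_offset) else grasp_offset())
for n in ['side','top','wrist']:
    shot(n,n+'0'); print(n,calibration(n))
E
```

```text
{'clock': 0.0, 'q': array([ 1.08838814,  0.3329069 , -0.06468609,  1.46089971,  0.02157217,
        1.34990146, -0.08847443]), 'dq': array([-5.27268022e-05,  6.08289739e-04, -5.64222838e-04, -7.41675017e-04,
       -2.69241456e-03, -4.53465719e-04, -1.28005618e-03]), 'joint_efforts': array([-6.10648112e-04, -6.23245955e+01,  2.39927263e-02, -3.89899921e+01,
       -6.16030768e-02,  3.95658799e-02,  1.48619588e-04]), 'tcp_pos': array([ 0.27719176, -0.55975462,  0.22175188]), 'ee_rot': array([-3.11261375,  1.56937492,  2.05960982]), 'ft_force': array([0.58364925, 0.01624294, 0.35002628]), 'ft_torque': array([-0.02583457,  0.05094442, -0.00337729]), 'finger_gap': 0.9986452460478529} 0.0187
side {'K': array([[394.82599548,   0.        , 254.38379282],
       [  0.        , 394.82599548, 186.79945131],
       [  0.        ,   0.        ,   1.        ]]), 'extrinsics': array([[-0.77229173, -0.55381265,  0.31121863,  0.1120406 ],
       [-0.63515283,  0.66381513, -0.39488017,  0.44449527],
       [ 0.012098  , -0.50263409, -0.86441461,  1.34671913],
       [ 0.        ,  0.        ,  0.    
[... 275 characters left out ...]
984622,  0.00222127,  0.01739566, -0.12293596],
       [-0.01748196, -0.04778203, -0.99870479,  1.26809702],
       [ 0.        ,  0.        ,  0.        ,  1.        ]])}
wrist {'K': array([[267.64874295,   0.        , 255.08498559],
       [  0.        , 267.64874295, 194.29499021],
       [  0.        ,   0.        ,   1.        ]]), 'tool_from_camera': array([[ 7.28063216e-05, -2.67215062e-01,  9.63636916e-01,
        -1.61644462e-01],
       [ 8.56004953e-04, -9.63636548e-01, -2.67215025e-01,
         7.41697683e-02],
       [ 9.99999631e-01,  8.44332916e-04,  1.58578584e-04,
         3.55244713e-04],
       [ 0.00000000e+00,  0.00000000e+00,  0.00000000e+00,
         1.00000000e+00]])}
```

View pics/top0.png

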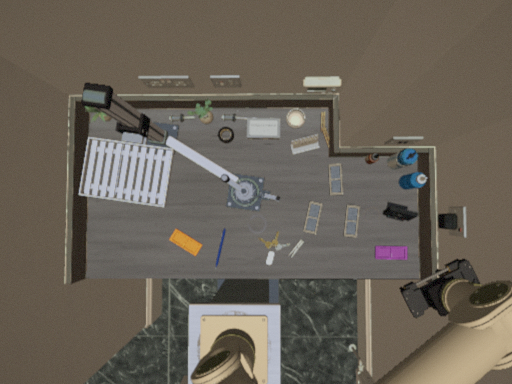

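View pics/side0.png

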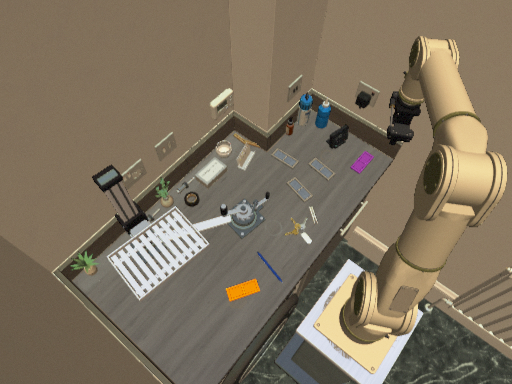

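View pics/wrist0.png

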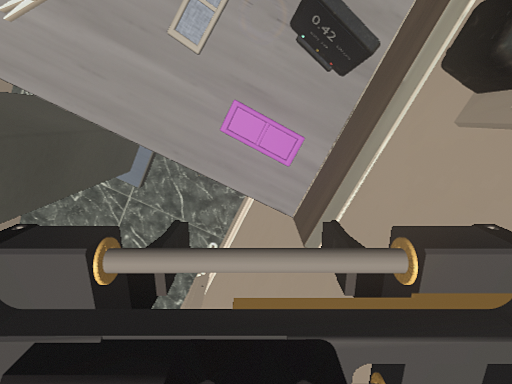

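Three grey filters, in top view near (336,179), (313,218) and (352,221). The orange one (186,242) and the purple one (391,253) are the look-alikes. I'll enlarge the winch and the filters next.

Run:
```python
import cv2,numpy as np
t=cv2.imread('pics/top0.png'); s=cv2.imread('pics/side0.png')
a=cv2.resize(t[160:260,160:300],None,fx=5,fy=5,interpolation=cv2.INTER_CUBIC); cv2.imwrite('pics/topw.png',a)
a=cv2.resize(s[170:260,180:320],None,fx=5,fy=5,interpolation=cv2.INTER_CUBIC); cv2.imwrite('pics/sidew.png',a)
a=cv2.resize(t[150:260,285:415],None,fx=5,fy=5,interpolation=cv2.INTER_CUBIC); cv2.imwrite('pics/topf.png',a)
```

```text
(no output)
```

View pics/topw.png

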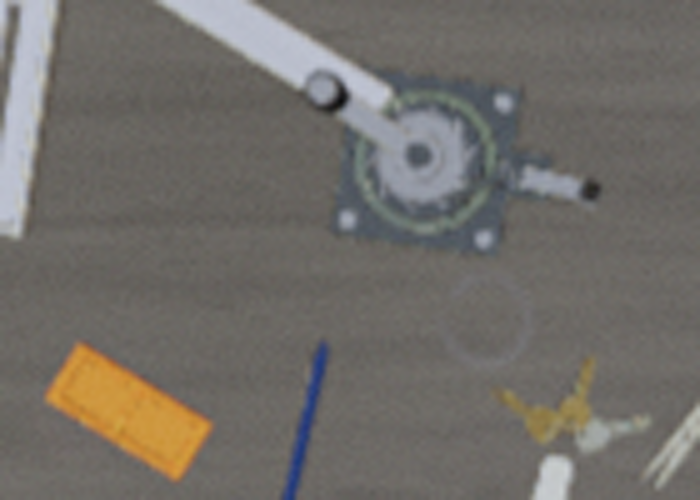

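View pics/sidew.png

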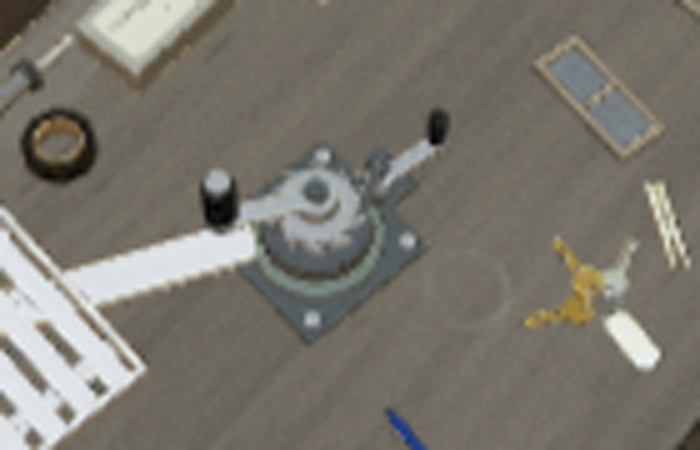

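View pics/topf.png

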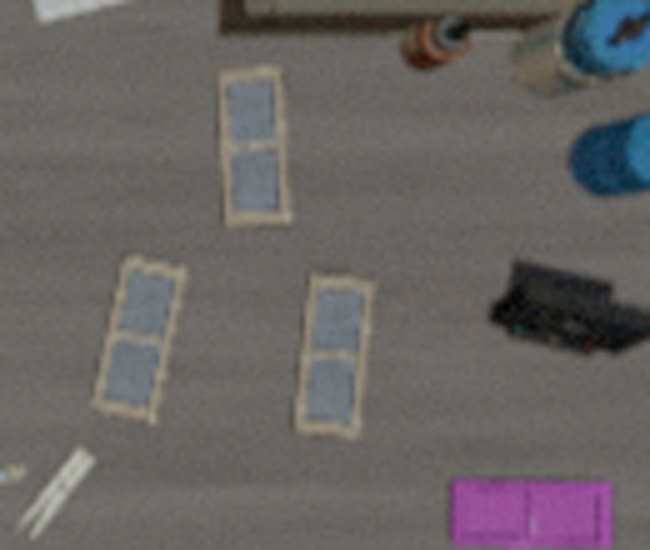

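```bash
cat >> h.py <<'E'
def ray(n,p):
    c=calibration(n); K=c['K'];E=c['extrinsics']
    d=E[:3,:3]@np.linalg.solve(K,[p[0],p[1],1]); return E[:3,3],d
def onz(n,p,z):
    o,d=ray(n,p); return o+d*(z-o[2])/d[2]
def tri(pt,ps):
    o1,d1=ray('top',pt);o2,d2=ray('side',ps)
    A=np.c_[d1,-d2]; x=np.linalg.lstsq(A,o2-o1,rcond=None)[0]
    a=o1+d1*x[0];b=o2+d2*x[1]; return (a+b)/2,np.linalg.norm(a-b)
def proj(n,P):
    c=calibration(n);E=np.linalg.inv(c['extrinsics']); q=E[:3,:3]@np.array(P)+E[:3,3]; q=c['K']@q; return q[:2]/q[2]
E
python3 - <<'E'
from h import *
for nm,pt,ps,z in [('grip',(225,178),(223.4,207),.132),('hub',(243.6,191),(243.2,208),.085),('lever',(278.4,197.7),(267.5,193.4),.066)]:
    print(nm,tri(pt,ps),onz('top',pt,z),onz('side',ps,z))
# filters: beige frame mask
t=cv2.imread('pics/top0.png')
for nm,c in [('a',(336,179)),('b',(313,218)),('c',(352,221))]:
    print(nm,onz('top',c,.008))
# rack corners
for p in [(87,138),(174,151),(165,207),(80,195)]: print(onz('top',p,.234+.013))
# tin base plate corners
for p in [(160+385/5,160+72/5),(160+520/5,160+92/5),(160+497/5,160+253/5),(160+335/5,160+232/5)]: print(onz('top',p,0.008))
E
```

```text
grip (array([0.58152103, 0.01772696, 0.12592152]), np.float64(0.00247789203706104)) [0.57991924 0.01630933 0.132     ] [0.58028429 0.02043981 0.132     ]
hub (array([ 0.54146274, -0.03906348,  0.08352072]), np.float64(0.000680981811209348)) [ 0.54109522 -0.03935133  0.085     ] [ 0.54125589 -0.03832684  0.085     ]
lever (array([ 0.52010586, -0.15412207,  0.05728418]), np.float64(0.0007433897827378176)) [ 0.51949047 -0.15409711  0.066     ] [ 0.51765977 -0.1498786   0.066     ]
a [ 0.58642199 -0.35679569  0.008     ]
b [ 0.45064343 -0.27559066  0.008     ]
c [ 0.44012166 -0.41049836  0.008     ]
[0.68629027 0.40077492 0.247     ]
[0.64752839 0.14875124 0.247     ]
[0.48740344 0.17277449 0.247     ]
[0.5220576  0.41732903 0.247     ]
[ 0.60362267 -0.01065213  0.008     ]
[ 0.58926073 -0.10541242  0.008     ]
[ 0.47659889 -0.08918429  0.008     ]
[0.49142397 0.02413853 0.008     ]
```

```bash
cat >> h.py <<'E'
from scipy.spatial.transform import Rotation as Ro
def tool():
    s=read_state(); return s['tcp_pos'],Ro.from_euler('xyz',s['ee_rot']).as_matrix(),s
E
python3 - <<'E'
from h import *
p,R,s=tool(); print(R.round(3)); z=R[:,2]; print('jaw deg',np.degrees(np.arctan2(z[1],z[0])))
piv=onz('top',(263,195),.05);print(piv)
E
```

```text
[[-0.001  0.896  0.444]
 [ 0.001  0.444 -0.896]
 [-1.    -0.    -0.001]]
jaw deg -63.6553578499423
[ 0.52927948 -0.10252926  0.05      ]
```

Emit:
play_rows:
  hand: [0,0,0,0,0,0,0,0,0,0,0,0,0,0,0,0]
  slide:
    - [0.02,0.03,0.03]
    - [0.04,0.06,0.03]
    - [0.06,0.1,0.03]
    - [0.08,0.14,0.03]
    - [0.1,0.18,0.03]
    - [0.12,0.22,0.03]
    - [0.14,0.26,0.03]
    - [0.16,0.3,0.03]
    - [0.18,0.34,0.03]
    - [0.2,0.38,0.03]
    - [0.22,0.41,0.03]
    - [0.223,0.42,0.03]
    - [0.223,0.42,0.03]
    - [0.223,0.42,0.03]
    - [0.223,0.42,0.03]
    - [0.223,0.42,0.03]
  spin: [6,12,18,24,30,36,42,48,54,60,66,72,75.7,75.7,75.7,75.7]

```text
clock: 1.75
tcp_pos: [0.5002, -0.1405, 0.2525]
ee_rot: [-3.019, 1.571, -2.812]
ft_force: [-0.3, 0.1, -0.8]
finger_gap: 0.997
```

Run:
```python
from h import *
p,R,s=tool(); print(p,R.round(3),s['q'].round(2),s['ft_force'])
shot('wrist','w1')
```

```text
[ 0.50019236 -0.14054062  0.25252834] [[-0.    -0.206  0.978]
 [-0.     0.978  0.206]
 [-1.    -0.    -0.   ]] [ 0.67  0.12 -0.52  1.67  0.06  1.37  0.35] [-0.27188032  0.08259383 -0.80174294]
```

View pics/w1.png

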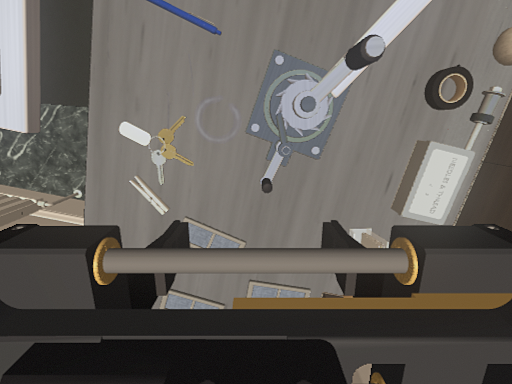

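```bash
cat >> h.py <<'E'
def wz(p,z,P=None,R=None):
    if P is None: P,R,_=tool()
    c=calibration('wrist');T=c['tool_from_camera']
    d=R@T[:3,:3]@np.linalg.solve(c['K'],[p[0],p[1],1]); o=P+R@T[:3,3]
    return o+d*(z-o[2])/d[2]
E
python3 - <<'E'
from h import *
im=cv2.imread('pics/w1.png')
cv2.imwrite('pics/w1c.png',cv2.resize(im[20:210,230:400],None,fx=3.5,fy=3.1,interpolation=cv2.INTER_CUBIC))
for nm,p,z in [('lev',(267,184),.066),('piv',(285,150),.05),('hub',(308,104),.084),('grip',(372,46),.132)]: print(nm,wz(p,z).round(4))
E
```

```text
lev [ 0.5189 -0.146   0.066 ]
piv [ 0.5338 -0.0985  0.05  ]
hub [ 0.5431 -0.0382  0.084 ]
grip [0.5807 0.0204 0.132 ]
```

View pics/w1c.png

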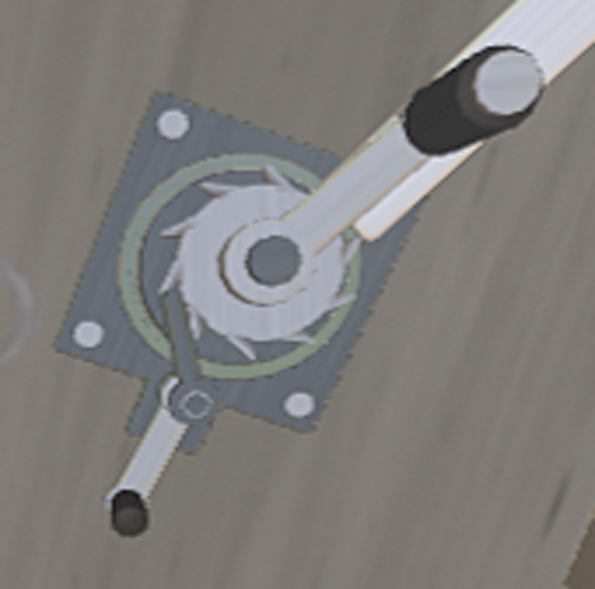

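The wrist view shows the lever grip top at (267,187), its pivot at (286,151), the hub at (308,104) and the crank grip top at (375,46). These agree with the given 56 mm and 70 mm to within a few mm, so I'll grip the lever.

Emit:
play_rows:
  hand: [0,0,0,0,0,0,0,0,0,1,1,1,1,1,1,1]
  slide:
    - [0.019,-0.01,-0.03]
    - [0.019,-0.01,-0.07]
    - [0.019,-0.01,-0.11]
    - [0.019,-0.01,-0.15]
    - [0.019,-0.01,-0.18]
    - [0.019,-0.01,-0.2]
    - [0.019,-0.01,-0.22]
    - [0.019,-0.01,-0.22]
    - [0.019,-0.01,-0.22]
    - [0.019,-0.01,-0.22]
    - [0.019,-0.01,-0.22]
    - [0.019,-0.01,-0.22]
    - [0.019,-0.01,-0.22]
    - [0.019,-0.01,-0.22]
    - [0.019,-0.01,-0.22]
    - [0.019,-0.01,-0.22]
  spin: [0,0,0,0,0,0,0,0,0,0,0,0,0,0,0,0]
  grip_force: 30

```text
clock: 3.4
tcp_pos: [0.5194, -0.1501, 0.0326]
ee_rot: [0.405, 1.571, 0.615]
ft_force: [0.3, 0.6, 0.1]
finger_gap: 0.452
```

Run:
```python
from h import *
p,R,s=tool(); print(p,s['ft_force'],s['finger_gap']*87)
shot('wrist','w2')
```

```text
[ 0.51938172 -0.150099    0.03258836] [0.28901993 0.60928376 0.14126117] 39.31756739649182
```

View pics/w2.png

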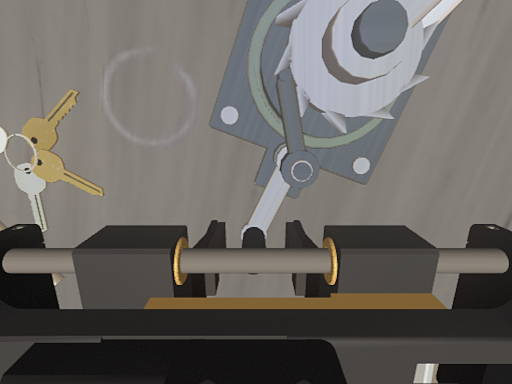

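Emit:
play_rows:
  hand: [1,1,1,1,1,1,1,1,1,1,1,1,1,1,1,1]
  slide:
    - [0,0,0]
    - [0,0,0]
    - [0,0,0]
    - [0,0,0]
    - [0,0,0]
    - [0,0,0]
    - [0.0038,-0.001,0]
    - [0.0076,-0.0016,0]
    - [0.0115,-0.002,0]
    - [0.0154,-0.0022,0]
    - [0.0193,-0.002,0]
    - [0.0232,-0.0016,0]
    - [0.0271,-0.0009,0]
    - [0.0309,0,0]
    - [0.0346,0.0013,0]
    - [0.0382,0.0027,0]
  spin: [0,0,0,0,0,0,4,8,12,16,20,24,28,32,36,40]

```text
clock: 5.05
tcp_pos: [0.5566, -0.1459, 0.0323]
ee_rot: [1.689, 1.568, 2.601]
ft_force: [-7.5, 4.4, 6.4]
finger_gap: 0.168
```

Run:
```python
from h import *
p,R,s=tool(); print(p,s['ft_force'],s['finger_gap']*87)
shot('wrist','w3')
```

```text
[ 0.55655377 -0.14587119  0.03234513] [-7.48599634  4.40798928  6.42697357] 14.642413894364045
```

View pics/w3.png

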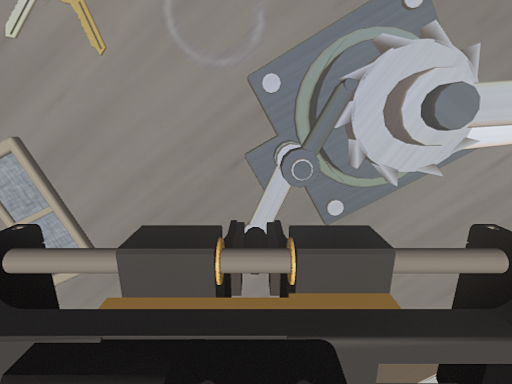

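Emit:
play_rows:
  hand: [1,1,1,1,1]
  slide:
    - [0.0026,0.0012,0]
    - [0.0052,0.0026,0]
    - [0.0066,0.0034,0]
    - [0.0076,0.004,0]
    - [0.0076,0.004,0]
  spin: [3,6,7,8,8]

```text
clock: 5.6
tcp_pos: [0.5608, -0.1439, 0.032]
ee_rot: [2.16, 1.561, -3.075]
ft_force: [-22.7, -0.6, 18.6]
finger_gap: 0.164
```

Run:
```python
from h import *
p,R,s=tool(); print(p,s['ft_force'],s['finger_gap']*87)
piv=np.array([.534,-.0975]); print(np.degrees(np.arctan2(*(p[:2]-piv)[::-1])), np.linalg.norm(p[:2]-piv))
```

```text
[ 0.56077567 -0.14394135  0.03202656] [-22.7493845   -0.55866043  18.58441627] 14.282974787496402
-60.03448082530138 0.05360723332241411
```

Emit:
play_rows:
  hand: [1,0.5,0.5,0.5,0.4,0.4,0.4,0.3,0.2,0.2,0,0,0,0]
  slide:
    - [-0.0025,-0.001,0]
    - [-0.0025,-0.001,0]
    - [-0.0025,-0.001,0]
    - [-0.0025,-0.001,0]
    - [-0.0025,-0.001,0]
    - [-0.0025,-0.001,0.03]
    - [-0.0025,-0.001,0.07]
    - [-0.0025,-0.001,0.11]
    - [-0.0025,0.02,0.15]
    - [-0.0025,0.05,0.19]
    - [-0.0025,0.08,0.22]
    - [-0.0025,0.1,0.22]
    - [-0.0025,0.1,0.22]
    - [-0.0025,0.1,0.22]
  spin: [0,0,0,0,0,0,0,0,0,0,0,0,0,0]

```text
clock: 7.0
tcp_pos: [0.5627, -0.0435, 0.2524]
ee_rot: [-2.971, 1.571, -1.923]
ft_force: [0.4, -0.8, -0.3]
finger_gap: 0.984
```

Run:
```python
from h import *
p,R,s=tool(); print(p,s['ft_force'],s['finger_gap']*87,s['q'].round(2))
shot('wrist','w4')
```

```text
[ 0.56265061 -0.04349423  0.2523745 ] [ 0.39223823 -0.78383137 -0.32093221] 85.6331172168964 [ 0.62  0.26 -0.74  1.55  0.18  1.4   0.91]
```

View pics/w4.png

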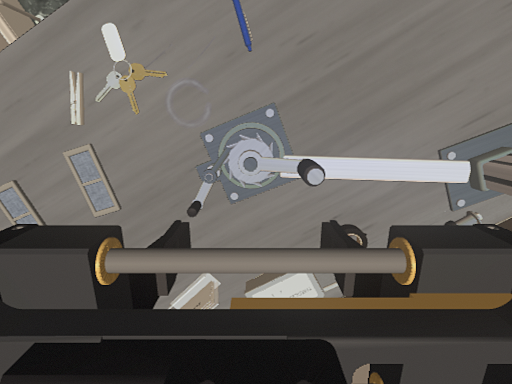

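Run:
```python
from h import *
im=cv2.imread('pics/w4.png')
cv2.imwrite('pics/w4c.png',cv2.resize(im[100:230,180:350],None,fx=4,fy=4,interpolation=cv2.INTER_CUBIC))
for nm,p,z in [('lev',(194,208),.066),('piv',(209,177),.05),('hub',(250.3,163),.084),('grip',(316,174.5),.132)]: print(nm,wz(p,z).round(4))
```

```text
lev [ 0.5589 -0.1379  0.066 ]
piv [ 0.5342 -0.1009  0.05  ]
hub [ 0.5417 -0.0384  0.084 ]
grip [0.5815 0.0208 0.132 ]
```

View pics/w4c.png

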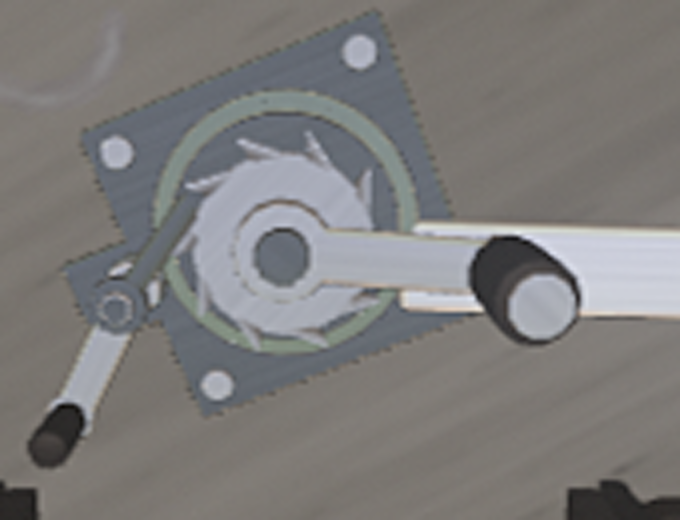

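Emit:
play_rows:
  hand: [0,0,0,0,0,0,0,0,0,1,1,1,1,1,1,1,1,1,1]
  slide:
    - [0.018,0.03,0]
    - [0.018,0.0625,0]
    - [0.018,0.0625,-0.03]
    - [0.018,0.0625,-0.07]
    - [0.018,0.0625,-0.11]
    - [0.018,0.0625,-0.14]
    - [0.018,0.0625,-0.161]
    - [0.018,0.0625,-0.161]
    - [0.018,0.0625,-0.161]
    - [0.018,0.0625,-0.161]
    - [0.018,0.0625,-0.161]
    - [0.018,0.0625,-0.161]
    - [0.018,0.0625,-0.161]
    - [0.018,0.0625,-0.161]
    - [0.018,0.0625,-0.161]
    - [0.018,0.0625,-0.161]
    - [0.018,0.0625,-0.161]
    - [0.018,0.0625,-0.161]
    - [0.018,0.0625,-0.161]
  spin: [0,0,0,0,0,0,0,0,0,0,0,0,0,0,0,0,0,0,0]
  grip_force: 50

```text
clock: 8.95
tcp_pos: [0.5808, 0.0193, 0.0916]
ee_rot: [-0.102, 1.57, 0.946]
ft_force: [1.4, 0.9, -1.5]
finger_gap: 0.275
```

Run:
```python
from h import *
p,R,s=tool(); print(p,s['ft_force'],s['finger_gap']*87,s['q'].round(2))
shot('wrist','w5')
```

```text
[0.58077013 0.01933506 0.09157151] [ 1.42632831  0.89927774 -1.48011908] 23.94040257161794 [ 0.48  0.44 -0.73  1.7   0.32  1.12  0.7 ]
```

View pics/w5.png

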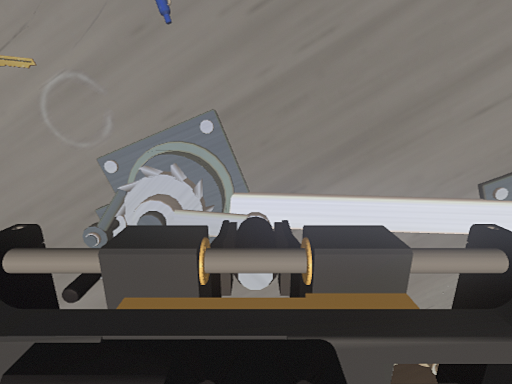

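Emit:
play_rows:
  hand: [1,1,1,1,1,1]
  slide:
    - [0.0015,-0.001,0]
    - [0.0029,-0.002,0]
    - [0.0056,-0.0042,0]
    - [0.0083,-0.0065,0]
    - [0.0108,-0.0089,0]
    - [0.0108,-0.0089,0]
  spin: [0,0,0,0,0,0]

```text
clock: 9.6
tcp_pos: [0.5919, 0.0097, 0.0915]
ee_rot: [-0.558, 1.57, 0.49]
ft_force: [-2.9, 2.4, 1.1]
finger_gap: 0.277
```

Run:
```python
from h import *
p,R,s=tool(); print(p,s['ft_force'],s['finger_gap']*87)
im=shot('wrist','w6')
cv2.imwrite('pics/w6c.png',cv2.resize(im[100:310,50:300,::-1],None,fx=2.6,fy=2.6,interpolation=cv2.INTER_CUBIC))
```

```text
[0.59191083 0.00967675 0.09151457] [-2.87222549  2.37983289  1.07901427] 24.092202188198755
```

View pics/w6c.png

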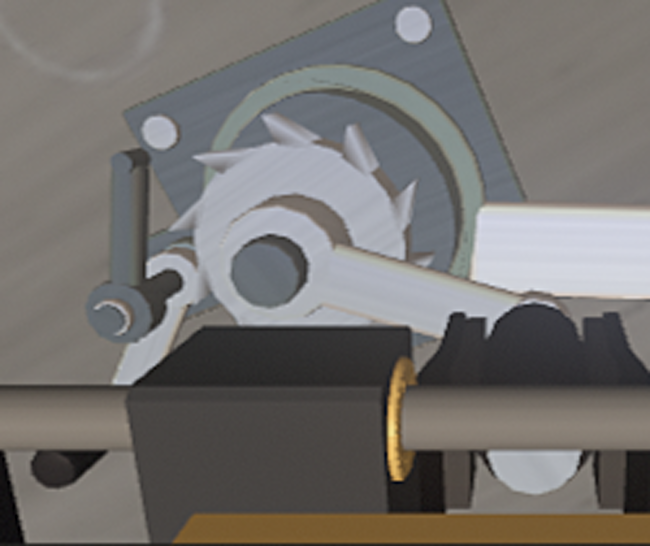

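The pawl has clearly dropped out and my grip carries about 3.7 N. I'll lower in steps of 0.1 rad per row.

```bash
cat >> h.py <<'E'
def arc(th0,dth,n,ax=(0.5418,-0.0388),r=.07,rad=0):
    # th0 deg current commanded az, returns slides relative
    a=np.radians(th0)+dth*np.arange(1,n+1); 
    v=np.c_[np.cos(a)-np.cos(np.radians(th0)),np.sin(a)-np.sin(np.radians(th0))]*r
    print('['+', '.join('[%.4f, %.4f, 0]'%tuple(x) for x in v)+']', np.degrees(a[-1]))
E
python3 -c "
from h import *
arc(44.6,.1,20);arc(44.6+np.degrees(2),.1,20);arc(44.6+np.degrees(4),.1,20);arc(44.6+np.degrees(6),.1,20)"
```

```text
[[-0.0052, 0.0047, 0], [-0.0108, 0.0089, 0], [-0.0168, 0.0125, 0], [-0.0231, 0.0155, 0], [-0.0297, 0.0179, 0], [-0.0365, 0.0196, 0], [-0.0434, 0.0206, 0], [-0.0504, 0.0208, 0], [-0.0574, 0.0204, 0], [-0.0643, 0.0193, 0], [-0.0710, 0.0176, 0], [-0.0776, 0.0151, 0], [-0.0839, 0.0120, 0], [-0.0898, 0.0083, 0], [-0.0953, 0.0040, 0], [-0.1004, -0.0008, 0], [-0.1050, -0.0061, 0], [-0.1090, -0.0118, 0], [-0.1125, -0.0179, 0], [-0.1153, -0.0243, 0]] 159.19155902616464
[[-0.0022, -0.0067, 0], [-0.0036, -0.0135, 0], [-0.0044, -0.0204, 0], [-0.0045, -0.0274, 0], [-0.0039, -0.0344, 0], [-0.0026, -0.0413, 0], [-0.0006, -0.0480, 0], [0.0020, -0.0545, 0], [0.0053, -0.0607, 0], [0.0092, -0.0665, 0], [0.0136, -0.0719, 0], [0.0185, -0.0768, 0], [0.0240, -0.0813, 0], [0.0298, -0.0851, 0], [0.0360, -0.0884, 0], [0.0425, -0.0910, 0], [0.0492, -0.0930, 0], [0.0561, -0.0942, 0], [0.0631, -0.0948, 0], [0.0701, -0.0947, 0]] 273.78311805232926
[[0.0070, 0.0008, 0], [0.0138, 0.0023, 0], [0.0204, 0.0045, 0], [0.0268, 0.0073, 0], [0.0329, 0.0108, 0], [0.0386, 0.0148, 0], [0.0439, 0.0194, 0], [0.0487, 0.0245, 0], [0.0530, 0.0300, 0], [0.0567, 0.0360, 0], [0.0597, 0.0423, 0], [0.0622, 0.0488, 0], [0.0639, 0.0556, 0], [0.0650, 0.0625, 0], [0.0654, 0.0695, 0], [0.0651, 0.0765, 0], [0.0641, 0.0834, 0], [0.0624, 0.0902, 0], [0.0600, 0.0968, 0], [0.0570, 0.1031, 0]] 388.37467707849396
[[-0.0036, 0.0060, 0], [-0.0078, 0.0116, 0], [-0.0126, 0.0167, 0], [-0.0178, 0.0214, 0], [-0.0235, 0.0255, 0], [-0.0295, 0.0290, 0], [-0.0359, 0.0319, 0], [-0.0425, 0.0341, 0], [-0.0494, 0.0357, 0], [-0.0563, 0.0365, 0], [-0.0633, 0.0367, 0], [-0.0703, 0.0362, 0], [-0.0772, 0.0350, 0], [-0.0839, 0.0331, 0], [-0.0904, 0.0305, 0], [-0.0966, 0.0273, 0], [-0.1025, 0.0235, 0], [-0.1080, 0.0192, 0], [-0.1130, 0.0143, 0], [-0.1175, 0.0089, 0]] 502.96623610465866
```

Emit:
play_rows:
  hand: [1,1,1,1,1,1,1,1]
  slide:
    - [-0.0052,0.0047,0]
    - [-0.0108,0.0089,0]
    - [-0.0168,0.0125,0]
    - [-0.0231,0.0155,0]
    - [-0.0297,0.0179,0]
    - [-0.0365,0.0196,0]
    - [-0.0434,0.0206,0]
    - [-0.0504,0.0208,0]
  spin: [0,0,0,0,0,0,0,0]

```text
clock: 10.45
tcp_pos: [0.5402, 0.0317, 0.0916]
ee_rot: [1.011, 1.57, 2.06]
ft_force: [-3.8, 5.6, 0.8]
finger_gap: 0.273
```

Run:
```python
from h import *
p,R,s=tool(); print(p,s['ft_force'],s['finger_gap']*87)
im=shot('wrist','w7')
cv2.imwrite('pics/w7c.png',cv2.resize(im[100:310,50:300,::-1],None,fx=2.6,fy=2.6,interpolation=cv2.INTER_CUBIC))
```

```text
[0.54021193 0.03173245 0.09155358] [-3.82752244  5.60793584  0.76446727] 23.787890426411014
```

View pics/w7.png

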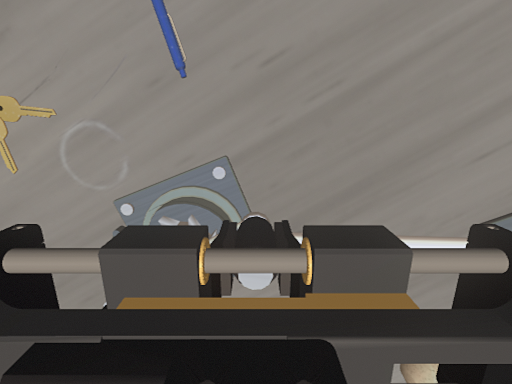

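```bash
python3 -c "
from h import *
arc(90.4,.1,20)"
```

```text
[[-0.0070, -0.0004, 0], [-0.0139, -0.0015, 0], [-0.0207, -0.0033, 0], [-0.0272, -0.0057, 0], [-0.0335, -0.0088, 0], [-0.0394, -0.0125, 0], [-0.0450, -0.0168, 0], [-0.0501, -0.0216, 0], [-0.0546, -0.0269, 0], [-0.0587, -0.0326, 0], [-0.0621, -0.0387, 0], [-0.0649, -0.0451, 0], [-0.0671, -0.0517, 0], [-0.0686, -0.0586, 0], [-0.0694, -0.0655, 0], [-0.0695, -0.0725, 0], [-0.0689, -0.0795, 0], [-0.0676, -0.0864, 0], [-0.0656, -0.0931, 0], [-0.0630, -0.0996, 0]] 204.99155902616468
```

Emit:
play_rows:
  hand: [1,1,1,1,1,1,1,1,1,1,1,1,1,1,1,1,1,1,1,1]
  slide:
    - [-0.007,-0.0004,0]
    - [-0.0139,-0.0015,0]
    - [-0.0207,-0.0033,0]
    - [-0.0272,-0.0057,0]
    - [-0.0335,-0.0088,0]
    - [-0.0394,-0.0125,0]
    - [-0.045,-0.0168,0]
    - [-0.0501,-0.0216,0]
    - [-0.0546,-0.0269,0]
    - [-0.0587,-0.0326,0]
    - [-0.0621,-0.0387,0]
    - [-0.0649,-0.0451,0]
    - [-0.0671,-0.0517,0]
    - [-0.0686,-0.0586,0]
    - [-0.0694,-0.0655,0]
    - [-0.0695,-0.0725,0]
    - [-0.0689,-0.0795,0]
    - [-0.0676,-0.0864,0]
    - [-0.0656,-0.0931,0]
    - [-0.063,-0.0996,0]
  spin: [0,0,0,0,0,0,0,0,0,0,0,0,0,0,0,0,0,0,0,0]

```text
clock: 12.5
tcp_pos: [0.4783, -0.0696, 0.0915]
ee_rot: [-1.934, 1.57, -0.887]
ft_force: [-0.9, -3.7, -1.2]
finger_gap: 0.276
```

Run:
```python
from h import *
p,R,s=tool(); print(p,s['ft_force'],s['finger_gap']*87, s['q'].round(2))
im=shot('wrist','w8')
arc(205,.1,20)
```

```text
[ 0.47834948 -0.06962747  0.0915332 ] [-0.89152824 -3.73313472 -1.22254483] 23.988802149337506 [ 0.72  0.22 -0.73  1.95  0.17  1.04  0.97]
[[0.0033, -0.0062, 0], [0.0071, -0.0120, 0], [0.0116, -0.0174, 0], [0.0165, -0.0224, 0], [0.0219, -0.0268, 0], [0.0278, -0.0307, 0], [0.0340, -0.0339, 0], [0.0405, -0.0365, 0], [0.0472, -0.0385, 0], [0.0541, -0.0398, 0], [0.0610, -0.0404, 0], [0.0680, -0.0403, 0], [0.0750, -0.0395, 0], [0.0818, -0.0380, 0], [0.0885, -0.0358, 0], [0.0949, -0.0330, 0], [0.1010, -0.0295, 0], [0.1067, -0.0255, 0], [0.1119, -0.0209, 0], [0.1167, -0.0158, 0]] 319.5915590261646
```

View pics/w8.png

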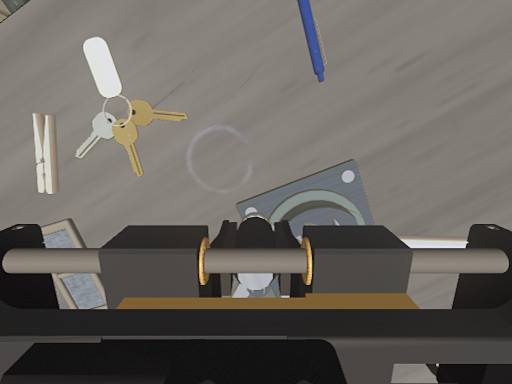

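Emit:
play_rows:
  hand: [1,1,1,1,1,1,1,1,1,1,1,1,1,1,1,1,1,1,1,1]
  slide:
    - [0.0033,-0.0062,0]
    - [0.0071,-0.012,0]
    - [0.0116,-0.0174,0]
    - [0.0165,-0.0224,0]
    - [0.0219,-0.0268,0]
    - [0.0278,-0.0307,0]
    - [0.034,-0.0339,0]
    - [0.0405,-0.0365,0]
    - [0.0472,-0.0385,0]
    - [0.0541,-0.0398,0]
    - [0.061,-0.0404,0]
    - [0.068,-0.0403,0]
    - [0.075,-0.0395,0]
    - [0.0818,-0.038,0]
    - [0.0885,-0.0358,0]
    - [0.0949,-0.033,0]
    - [0.101,-0.0295,0]
    - [0.1067,-0.0255,0]
    - [0.1119,-0.0209,0]
    - [0.1167,-0.0158,0]
  spin: [0,0,0,0,0,0,0,0,0,0,0,0,0,0,0,0,0,0,0,0]

```text
clock: 14.55
tcp_pos: [0.5947, -0.083, 0.0915]
ee_rot: [1.453, 1.569, 2.502]
ft_force: [-1.7, 4.7, 0.9]
finger_gap: 0.277
```

Run:
```python
from h import *
p,R,s=tool(); print(p,s['ft_force'],s['finger_gap']*87, s['q'].round(2))
im=shot('wrist','w9');im=shot('side','s9')
arc(319.6,.1,20)
```

```text
[ 0.59473506 -0.08304735  0.09154213] [-1.70625112  4.74166866  0.87539004] 24.119457729635464 [ 0.59  0.47 -0.66  1.65  0.31  1.13  0.89]
[[0.0043, 0.0055, 0], [0.0080, 0.0115, 0], [0.0110, 0.0178, 0], [0.0135, 0.0243, 0], [0.0152, 0.0311, 0], [0.0163, 0.0380, 0], [0.0167, 0.0450, 0], [0.0164, 0.0520, 0], [0.0154, 0.0589, 0], [0.0137, 0.0657, 0], [0.0113, 0.0723, 0], [0.0083, 0.0786, 0], [0.0047, 0.0846, 0], [0.0005, 0.0902, 0], [-0.0043, 0.0953, 0], [-0.0095, 0.1000, 0], [-0.0152, 0.1041, 0], [-0.0212, 0.1076, 0], [-0.0276, 0.1105, 0], [-0.0342, 0.1127, 0]] 434.19155902616467
```

View pics/s9.png

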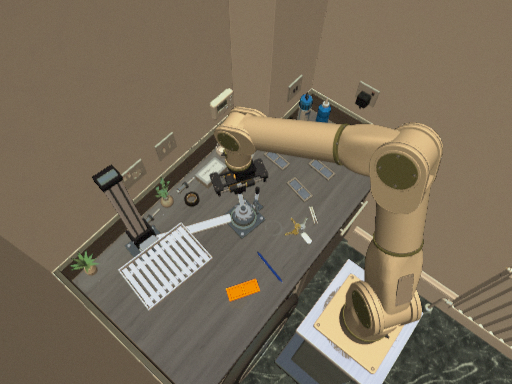

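View pics/w9.png

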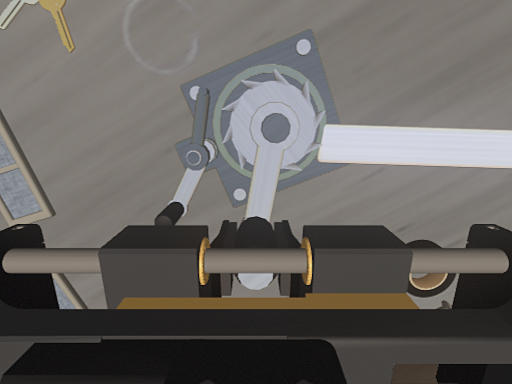

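Emit:
play_rows:
  hand: [1,1,1,1,1,1,1,1,1,1,1,1,1,1,1,1,1,1,1,1]
  slide:
    - [0.0043,0.0055,0]
    - [0.008,0.0115,0]
    - [0.011,0.0178,0]
    - [0.0135,0.0243,0]
    - [0.0152,0.0311,0]
    - [0.0163,0.038,0]
    - [0.0167,0.045,0]
    - [0.0164,0.052,0]
    - [0.0154,0.0589,0]
    - [0.0137,0.0657,0]
    - [0.0113,0.0723,0]
    - [0.0083,0.0786,0]
    - [0.0047,0.0846,0]
    - [0.0005,0.0902,0]
    - [-0.0043,0.0953,0]
    - [-0.0095,0.1,0]
    - [-0.0152,0.1041,0]
    - [-0.0212,0.1076,0]
    - [-0.0276,0.1105,0]
    - [-0.0342,0.1127,0]
  spin: [0,0,0,0,0,0,0,0,0,0,0,0,0,0,0,0,0,0,0,0]

```text
clock: 16.65
tcp_pos: [0.56, 0.0291, 0.0916]
ee_rot: [0.353, 1.57, 1.401]
ft_force: [-1.5, 4.0, -1.2]
finger_gap: 0.276
```

Run:
```python
from h import *
p,R,s=tool(); print(p,s['ft_force'],s['finger_gap']*87, s['q'].round(2))
arc(434.2,.05,20)
```

```text
[0.56002397 0.02906629 0.09156382] [-1.49823904  4.02668398 -1.15966399] 24.00123596995586 [ 0.47  0.4  -0.72  1.76  0.29  1.1   0.7 ]
[[-0.0034, 0.0009, 0], [-0.0068, 0.0016, 0], [-0.0103, 0.0021, 0], [-0.0138, 0.0024, 0], [-0.0173, 0.0026, 0], [-0.0208, 0.0026, 0], [-0.0243, 0.0025, 0], [-0.0277, 0.0021, 0], [-0.0312, 0.0016, 0], [-0.0346, 0.0009, 0], [-0.0380, 0.0000, 0], [-0.0414, -0.0010, 0], [-0.0446, -0.0022, 0], [-0.0479, -0.0036, 0], [-0.0510, -0.0051, 0], [-0.0541, -0.0068, 0], [-0.0571, -0.0086, 0], [-0.0600, -0.0106, 0], [-0.0628, -0.0127, 0], [-0.0654, -0.0149, 0]] 491.49577951308237
```

Nominally about 0.86 rad remains, so I'll go slower and watch the force for the bottom stop.

Emit:
play_rows:
  hand: [1,1,1,1,1,1,1,1,1,1,1,1,1,1,1]
  slide:
    - [-0.0034,0.0009,0]
    - [-0.0068,0.0016,0]
    - [-0.0103,0.0021,0]
    - [-0.0138,0.0024,0]
    - [-0.0173,0.0026,0]
    - [-0.0208,0.0026,0]
    - [-0.0243,0.0025,0]
    - [-0.0277,0.0021,0]
    - [-0.0312,0.0016,0]
    - [-0.0346,0.0009,0]
    - [-0.038,0,0]
    - [-0.0414,-0.001,0]
    - [-0.0446,-0.0022,0]
    - [-0.0479,-0.0036,0]
    - [-0.051,-0.0051,0]
  spin: [0,0,0,0,0,0,0,0,0,0,0,0,0,0,0]

```text
clock: 18.15
tcp_pos: [0.5083, 0.0236, 0.0915]
ee_rot: [1.972, 1.569, 3.021]
ft_force: [-6.6, 4.5, 2.0]
finger_gap: 0.279
```

Run:
```python
from h import *
p,R,s=tool(); print(p,s['ft_force'],s['finger_gap']*87, s['q'].round(2))
arc(434.2+np.degrees(.75),.03,12)
shot('side','s10');
```

```text
[0.50832573 0.02362751 0.09151331] [-6.57483204  4.52193983  1.96749189] 24.279118607211974 [ 0.53  0.28 -0.75  1.88  0.22  1.06  0.74]
[[-0.0019, -0.0010, 0], [-0.0037, -0.0020, 0], [-0.0055, -0.0031, 0], [-0.0072, -0.0043, 0], [-0.0089, -0.0055, 0], [-0.0106, -0.0067, 0], [-0.0123, -0.0080, 0], [-0.0139, -0.0094, 0], [-0.0155, -0.0108, 0], [-0.0170, -0.0122, 0], [-0.0185, -0.0137, 0], [-0.0199, -0.0153, 0]] 497.7983152595213
```

View pics/s10.png

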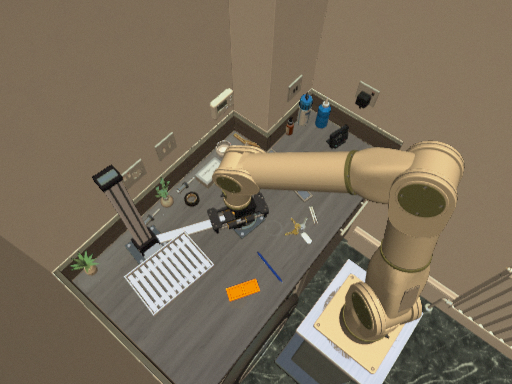

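Emit:
play_rows:
  hand: [1,1,1,1,1]
  slide:
    - [-0.0019,-0.001,0]
    - [-0.0037,-0.002,0]
    - [-0.0055,-0.0031,0]
    - [-0.0072,-0.0043,0]
    - [-0.0072,-0.0043,0]
  spin: [0,0,0,0,0]

```text
clock: 18.7
tcp_pos: [0.5037, 0.021, 0.0917]
ee_rot: [-0.405, 1.565, 0.644]
ft_force: [9.2, 12.1, -12.2]
finger_gap: 0.278
```

The bottom stop is felt at azimuth 122.5°. That is 7.44 rad from the start and matches the nominal 7.46. I'll relax, release and rise.

Emit:
play_rows:
  hand: [1,1,0,0,0,0,0,0,0,0,0,0,0,0,0,0]
  slide:
    - [0.002,0.001,0]
    - [0.002,0.002,0]
    - [0.002,0.002,0]
    - [0.002,0.002,0]
    - [0.002,0.002,0]
    - [0.002,0.002,0.04]
    - [0.002,0.002,0.08]
    - [0.002,0.002,0.12]
    - [0.002,0.002,0.16]
    - [0.002,-0.02,0.2]
    - [0.002,-0.07,0.2]
    - [0.002,-0.11,0.2]
    - [0.002,-0.15,0.2]
    - [0.002,-0.2,0.2]
    - [0.002,-0.24,0.2]
    - [0.002,-0.24,0.2]
  spin: [0,0,0,0,0,0,0,0,0,0,0,0,0,0,0,0]

```text
clock: 20.3
tcp_pos: [0.5026, -0.2284, 0.2907]
ee_rot: [2.927, 1.569, -2.318]
ft_force: [-1.1, 0.5, -0.6]
finger_gap: 0.996
```

Run:
```python
from h import *
p,R,s=tool(); print(p,s['ft_force'],s['finger_gap']*87, s['q'].round(2)); print(R.round(3))
shot('wrist','w11');shot('top','t11');shot('side','s11')
```

```text
[ 0.50260845 -0.22837031  0.29073886] [-1.08334595  0.50408584 -0.62890193] 86.69412291840777 [ 0.85  0.19 -0.58  1.52  0.11  1.46  1.3 ]
[[-0.001 -0.862  0.508]
 [-0.001  0.508  0.862]
 [-1.     0.    -0.002]]
```

View pics/t11.png

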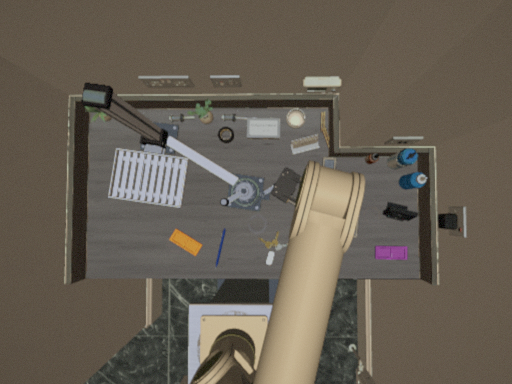

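View pics/w11.png

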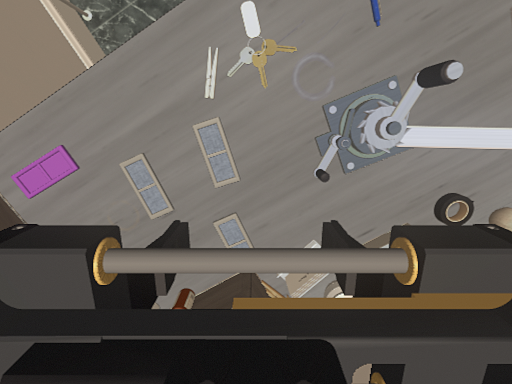

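View pics/s11.png

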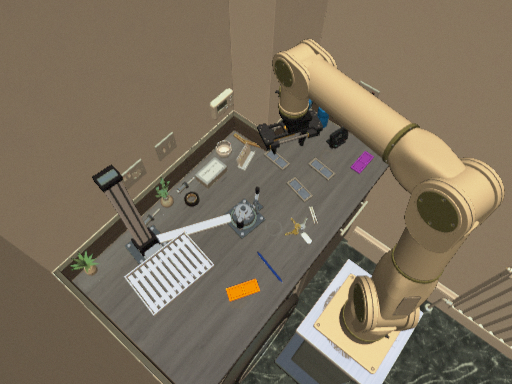

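The rack is down, and the wrist view shows filters at (215,152), (147,186) and (233,233, partly hidden). I'll measure the filters and the rack rim.

```bash
cat >> h.py <<'E'
def filt(P,R,im,z=.008,vis=None,rows=215):
    """im RGB; returns list of (center,xlen,ylen,long az)"""
    hsv=cv2.cvtColor(im,cv2.COLOR_RGB2HSV); lab=cv2.cvtColor(im,cv2.COLOR_RGB2LAB).astype(int)
    m=((lab[:,:,2]-128>7)&(lab[:,:,0]>95)&(abs(lab[:,:,1]-128)<14)).astype(np.uint8)*255
    m[rows:]=0
    if vis: cv2.imwrite(vis,m)
    out=[]
    cs,_=cv2.findContours(m,cv2.RETR_EXTERNAL,cv2.CHAIN_APPROX_NONE)
    for c in cs:
        if len(c)<60: continue
        pts=np.array([wz(q[0],z,P,R)[:2]*1000 for q in c],np.float32)
        (cx,cy),(w,h),a=cv2.minAreaRect(pts)
        if w<h: w,h,a=h,w,a+90
        out.append((cx,cy,w,h,(a+90)%180-90,c.reshape(-1,2).mean(0)))
    return out
E
python3 - <<'E'
from h import *
p,R,s=tool(); im=cv2.imread('pics/w11.png')[:,:,::-1].copy()
for o in filt(p,R,im,vis='pics/m11.png'): print([np.round(x,1) for x in o])
t=cv2.imread('pics/t11.png'); print(proj('top',(.586,.285,.044)))
cv2.imwrite('pics/t11c.png',cv2.resize(t[135:220,95:200],None,fx=7,fy=7,interpolation=cv2.INTER_CUBIC))
E
```

```text
[np.float64(746.1), np.float64(50.1), np.float64(40.5), np.float64(25.8), np.float64(60.1), array([457.7, 206.9])]
[np.float64(445.6), np.float64(-400.3), np.float64(108.9), np.float64(45.3), np.float64(-6.2), array([145.9, 185.4])]
[np.float64(456.2), np.float64(-265.7), np.float64(109.0), np.float64(45.1), np.float64(-12.1), array([216.2, 152. ])]
[np.float64(352.7), np.float64(-201.6), np.float64(59.8), np.float64(3.1), np.float64(-37.8), array([215.5,  73.1])]
[np.float64(374.9), np.float64(-119.7), np.float64(74.4), np.float64(46.9), np.float64(-71.3), array([269.6,  58.3])]
[np.float64(182.7), np.float64(-436.0), np.float64(228.3), np.float64(133.9), np.float64(-89.3), array([40., 51.])]
[149.78902293 178.75589893]
```

View pics/t11c.png

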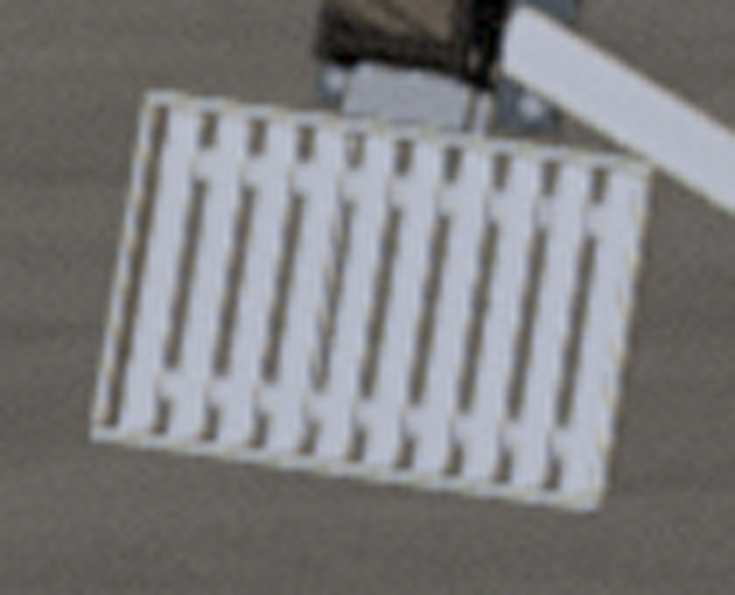

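View pics/m11.png

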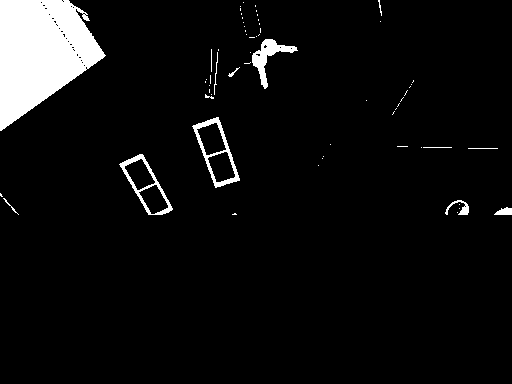

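Run:
```python
from h import *
p,R,s=tool(); print(p, s['ee_rot'])
im=cv2.imread('pics/w11.png')[:,:,::-1].copy()
P=np.array([ 0.50260845,-0.22837031,0.29073886])
for o in filt(P,R,im): print([np.round(x,1) for x in o])
C=[onz('top',q,.057)[:2] for q in [(116,148.1),(187.9,158.6),(180.4,207.6),(108.3,197.4)]]
C=np.array(C); print(C.round(4)); c=C.mean(0); y=C[0]+C[3]-C[1]-C[2]; x=C[0]+C[1]-C[2]-C[3]
print(c, np.linalg.norm(y)/2,np.linalg.norm(x)/2, np.degrees(np.arctan2(y[1],y[0]))-90,np.degrees(np.arctan2(x[1],x[0])))
yy=y/np.linalg.norm(y); print('winch pred',c-.33*yy)
```

```text
[ 0.50444618 -0.22067956  0.29159576] [0.05665199 1.57038479 1.10463054]
[np.float64(743.7), np.float64(42.0), np.float64(40.4), np.float64(25.7), np.float64(60.1), array([457.7, 206.9])]
[np.float64(443.7), np.float64(-407.6), np.float64(108.7), np.float64(45.2), np.float64(-6.2), array([145.9, 185.4])]
[np.float64(454.4), np.float64(-273.3), np.float64(108.8), np.float64(45.0), np.float64(-12.1), array([216.2, 152. ])]
[np.float64(351.0), np.float64(-209.2), np.float64(59.7), np.float64(3.1), np.float64(-37.8), array([215.5,  73.1])]
[np.float64(373.2), np.float64(-127.5), np.float64(74.3), np.float64(46.8), np.float64(-71.3), array([269.6,  58.3])]
[np.float64(181.3), np.float64(-443.2), np.float64(227.9), np.float64(133.6), np.float64(-89.3), array([40., 51.])]
[[0.6899 0.3978]
 [0.653  0.1517]
 [0.4871 0.1757]
 [0.522  0.421 ]]
[0.58799184 0.28655332] 0.24834394108850952 0.16857143371073113 -8.31061266790735 -8.035793397720186
winch pred [ 0.54029381 -0.03998136]
```

Emit:
play_rows:
  hand: [0,0,0,0,0,0,0,0,0,0,0,0,0]
  slide:
    - [-0.02,-0.02,-0.03]
    - [-0.04,-0.04,-0.06]
    - [-0.051,-0.053,-0.1]
    - [-0.051,-0.053,-0.14]
    - [-0.051,-0.053,-0.18]
    - [-0.051,-0.053,-0.21]
    - [-0.051,-0.053,-0.23]
    - [-0.051,-0.053,-0.25]
    - [-0.051,-0.053,-0.265]
    - [-0.051,-0.053,-0.275]
    - [-0.051,-0.053,-0.283]
    - [-0.051,-0.053,-0.2885]
    - [-0.051,-0.053,-0.2885]
  spin: [6,12,18,18,18,18,18,18,18,18,18,18,18]
  grip_force: 20

```text
clock: 21.75
tcp_pos: [0.4533, -0.274, 0.0028]
ee_rot: [0.843, 1.57, 2.205]
ft_force: [0.9, -0.1, 0.1]
finger_gap: 1.003
```

Run:
```python
from h import *
p,R,s=tool(); print(p,s['ft_force'],s['q'].round(2),np.degrees(np.arctan2(R[1,2],R[0,2])))
shot('wrist','w12')
```

```text
[ 0.45333916 -0.27395211  0.00281397] [ 0.86354413 -0.1019476   0.06902849] [ 0.9   0.42 -0.52  1.9   0.26  0.89  1.62] 78.04799913643511
```

View pics/w12.png

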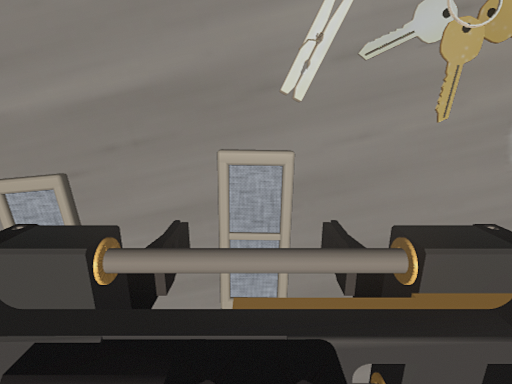

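Emit:
play_rows:
  hand: [1,1,1,1,1,1,1,1,1,1,1,1,1]
  slide:
    - [0,0,0]
    - [0,0,0]
    - [0,0,0]
    - [0,0,0]
    - [0,0,0]
    - [0,0,0]
    - [0,0,0]
    - [0,0,0]
    - [0,0,0.02]
    - [0,0,0.06]
    - [0,0,0.1]
    - [0,0,0.14]
    - [0,0,0.14]
  spin: [0,0,0,0,0,0,0,0,0,0,0,0,0]

```text
clock: 23.1
tcp_pos: [0.4561, -0.2753, 0.1485]
ee_rot: [-1.971, 1.562, -0.609]
ft_force: [0.4, -0.4, -0.6]
finger_gap: 0.524
```

Run:
```python
from h import *
p,R,s=tool(); print(p,s['ft_force'],s['finger_gap']*87)
shot('wrist','w13')
P0=np.array([ 0.45333916,-0.27395211,0.00281397]); b=wz((255,236),.007,P0,R); print('bar in tool frame',R.T@(b-P0))
```

```text
[ 0.45608863 -0.27531737  0.14845072] [ 0.37006486 -0.3894054  -0.5662749 ] 45.596713600354065
bar in tool frame [-0.00419298  0.00069533  0.00043252]
```

View pics/w13.png

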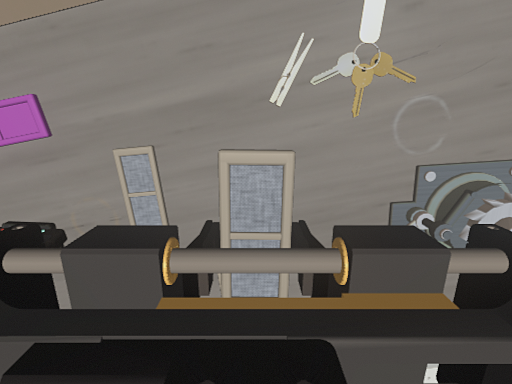

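Emit:
play_rows:
  hand: [1,1,1,1,1,1,1,1,1,1,1,1,1,1,1,1,1,1,1,1]
  slide:
    - [0,0.02,0.03]
    - [0.005,0.05,0.06]
    - [0.01,0.09,0.08]
    - [0.02,0.13,0.08]
    - [0.03,0.17,0.08]
    - [0.04,0.21,0.08]
    - [0.05,0.25,0.08]
    - [0.06,0.29,0.08]
    - [0.07,0.33,0.08]
    - [0.08,0.37,0.08]
    - [0.09,0.41,0.08]
    - [0.1,0.45,0.08]
    - [0.11,0.49,0.08]
    - [0.12,0.53,0.08]
    - [0.13,0.57,0.08]
    - [0.14,0.6,0.08]
    - [0.1455,0.62,0.08]
    - [0.1455,0.632,0.08]
    - [0.1455,0.632,0.06]
    - [0.1455,0.632,0.04]
  spin: [0,0,0,0,0,0,0,0,1,2,3,3.8,3.8,3.8,3.8,3.8,3.8,3.8,3.8,3.8]

```text
clock: 25.15
tcp_pos: [0.5985, 0.3581, 0.1818]
ee_rot: [1.916, 1.57, -2.938]
ft_force: [-0.6, 0.5, -0.3]
finger_gap: 0.525
```

Run:
```python
from h import *
p,R,s=tool(); print(p,s['ft_force'],s['finger_gap']*87,s['q'].round(2),np.degrees(np.arctan2(R[1,2],R[0,2])))
shot('wrist','w14')
```

```text
[0.59849061 0.35813553 0.1818388 ] [-0.61295447  0.46288912 -0.27016113] 45.67417378248754 [-0.09  0.65 -0.83  1.26  0.47  1.42  0.56] 81.87963882734597
```

View pics/w14.png

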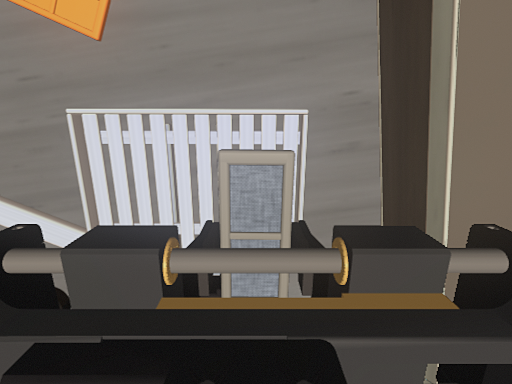

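Run:
```python
from h import *
P,R,s=tool(); c=np.array([.5885,.287]); a=np.radians(-8.2); xh=np.array([np.cos(a),np.sin(a)]); yh=np.array([-xh[1],xh[0]])
for q in [(68,111),(307,111),(306,222)]:
    w=wz(q,.057,P,R)[:2]; print(q,w.round(4),'hoist',((w-c)@xh).round(4),((w-c)@yh).round(4))
```

```text
(68, 111) [0.4905 0.1806] hoist -0.0818 -0.1193
(307, 111) [0.5246 0.4197] hoist -0.0822 0.1222
(306, 222) [0.6434 0.4079] hoist 0.0371 0.1275
```

Emit:
play_rows:
  hand: [1,1,1,1,1,1,1,1,1,1]
  slide:
    - [0,0,-0.03]
    - [0,0,-0.06]
    - [0,0,-0.085]
    - [0,0,-0.105]
    - [0,0,-0.118]
    - [0,0,-0.126]
    - [0,0,-0.131]
    - [0,0,-0.134]
    - [0,0,-0.1355]
    - [0,0,-0.1355]
  spin: [0,0,0,0,0,0,0,0,0,0]

```text
clock: 26.2
tcp_pos: [0.5991, 0.358, 0.048]
ee_rot: [-0.808, 1.57, 0.62]
ft_force: [-0.1, 0.1, -1.5]
finger_gap: 0.523
```

Run:
```python
from h import *
p,R,s=tool(); print(p,s['ft_force'],s['finger_gap']*87)
shot('wrist','w15')
```

```text
[0.599053   0.35804846 0.04802811] [-0.14468848  0.13393153 -1.48618168] 45.48365151226949
```

View pics/w15.png

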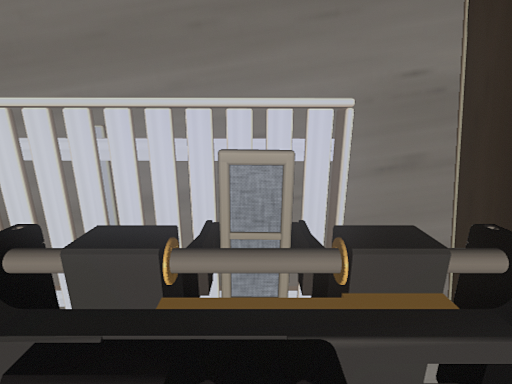

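Emit:
play_rows:
  hand: [0.4,0.4,0.4,0.4,0.4,0.4,0.4,0.4,0.2,0,0,0,0,0,0,0,0,0,0,0]
  slide:
    - [0,0,-0.0005]
    - [0,0,-0.0005]
    - [0,0,-0.0005]
    - [0,0,0.01]
    - [0,0,0.04]
    - [0,0,0.08]
    - [0,0,0.12]
    - [0,-0.03,0.16]
    - [-0.01,-0.07,0.19]
    - [-0.02,-0.11,0.21]
    - [-0.03,-0.15,0.22]
    - [-0.04,-0.2,0.22]
    - [-0.05,-0.25,0.22]
    - [-0.06,-0.3,0.22]
    - [-0.07,-0.35,0.22]
    - [-0.08,-0.4,0.22]
    - [-0.09,-0.45,0.22]
    - [-0.1,-0.5,0.22]
    - [-0.1,-0.55,0.22]
    - [-0.1,-0.6,0.22]
  spin: [0,0,0,0,0,0,0,0,0,0,0,0,0,0,0,0,0,0,0,0]

```text
clock: 28.25
tcp_pos: [0.4984, -0.2371, 0.269]
ee_rot: [-2.379, 1.569, -0.95]
ft_force: [0.9, 0.1, -0.2]
finger_gap: 1.001
```

Emit:
play_rows:
  hand: [0,0,0]
  slide:
    - [0,-0.02,0]
    - [0,-0.04,0]
    - [0,-0.04,0]
  spin: [0,0,0]

```text
clock: 28.55
tcp_pos: [0.4986, -0.2771, 0.2676]
ee_rot: [0.352, 1.571, 1.778]
ft_force: [-0.3, 1.0, 0.5]
finger_gap: 1.001
```

Run:
```python
from h import *
p,R,s=tool(); print(p,s['ft_force'],s['finger_gap']*87,s['q'].round(2),np.degrees(np.arctan2(R[1,2],R[0,2])))
im=shot('wrist','w16')
for o in filt(p,R,im): print([np.round(x,1) for x in o])
shot('side','s16');shot('top','t16')
```

```text
[ 0.49864333 -0.27709676  0.26764096] [-0.31715388  1.01370823  0.47251243] 87.11454453382026 [ 0.98  0.25 -0.66  1.51  0.16  1.43  1.74] 81.7221883259277
[np.float64(563.5), np.float64(-324.8), np.float64(43.5), np.float64(15.7), np.float64(81.8), array([232.2, 208.4])]
[np.float64(441.3), np.float64(-408.2), np.float64(108.5), np.float64(45.1), np.float64(-6.7), array([165.6, 141.2])]
[np.float64(372.9), np.float64(-127.9), np.float64(73.4), np.float64(46.6), np.float64(-71.7), array([343.9,  67.7])]
[np.float64(233.8), np.float64(-513.1), np.float64(166.9), np.float64(22.8), np.float64(89.8), array([53.9,  5.2])]
```

View pics/w16.png

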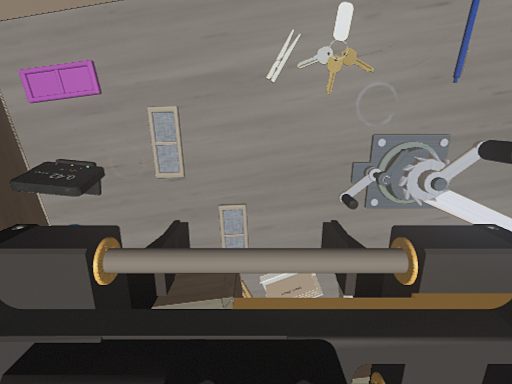

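View pics/t16.png

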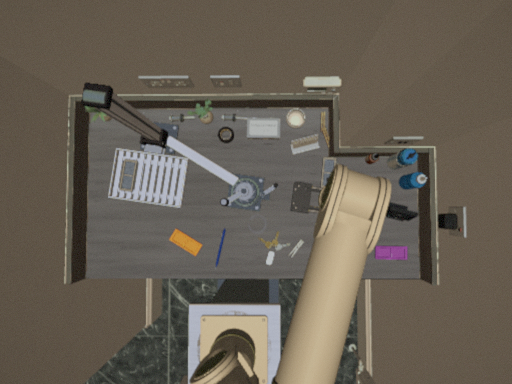

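Filter b is on the rack. The filter near (232,208) seems to have shifted in y, so I'll remeasure it later. Next is the one at (166,141).

Emit:
play_rows:
  hand: [0,0,0,0,0,0,0,0,0,0,0,0,0,0]
  slide:
    - [-0.02,-0.03,-0.02]
    - [-0.04,-0.06,-0.04]
    - [-0.0565,-0.1,-0.06]
    - [-0.0565,-0.132,-0.09]
    - [-0.0565,-0.132,-0.13]
    - [-0.0565,-0.132,-0.17]
    - [-0.0565,-0.132,-0.2]
    - [-0.0565,-0.132,-0.22]
    - [-0.0565,-0.132,-0.24]
    - [-0.0565,-0.132,-0.25]
    - [-0.0565,-0.132,-0.258]
    - [-0.0565,-0.132,-0.2625]
    - [-0.0565,-0.132,-0.265]
    - [-0.0565,-0.132,-0.265]
  spin: [1.6,1.6,1.6,1.6,1.6,1.6,1.6,1.6,1.6,1.6,1.6,1.6,1.6,1.6]

```text
clock: 30.1
tcp_pos: [0.4426, -0.4074, 0.0029]
ee_rot: [-2.085, 1.57, -0.628]
ft_force: [-0.1, -0.7, 0.2]
finger_gap: 0.998
```

Run:
```python
from h import *
p,R,s=tool(); print(p,s['ft_force'],s['q'].round(2),np.degrees(np.arctan2(R[1,2],R[0,2])))
shot('wrist','w17')
```

```text
[ 0.44263824 -0.40739174  0.00292259] [-0.06697805 -0.68870061  0.1906925 ] [ 1.08  0.55 -0.52  1.71  0.32  0.96  1.9 ] 83.44941572155349
```

View pics/w17.png

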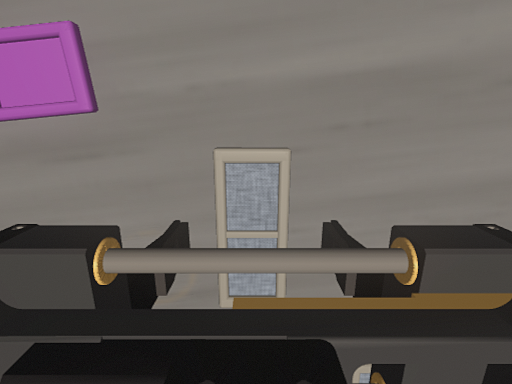

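Aligned: crossbar at (252,234). I'll grip and lift it.

Emit:
play_rows:
  hand: [1,1,1,1,1,1,1,1,1,1,1,1,1]
  slide:
    - [0,0,0]
    - [0,0,0]
    - [0,0,0]
    - [0,0,0]
    - [0,0,0]
    - [0,0,0]
    - [0,0,0]
    - [0,0,0]
    - [0,0,0.02]
    - [0,0,0.06]
    - [0,0,0.1]
    - [0,0,0.14]
    - [0,0,0.18]
  spin: [0,0,0,0,0,0,0,0,0,0,0,0,0]

```text
clock: 31.45
tcp_pos: [0.4422, -0.407, 0.1842]
ee_rot: [0.563, 1.571, 2.02]
ft_force: [0.4, -0.0, 0.2]
finger_gap: 0.523
```

Run:
```python
from h import *
p,R,s=tool(); print(p,s['ft_force'],s['finger_gap']*87)
im=shot('wrist','w18')
```

```text
[ 0.44221501 -0.40700105  0.18420102] [ 0.4467506  -0.04747767  0.19462356] 45.5266940953927
```

View pics/w18.png

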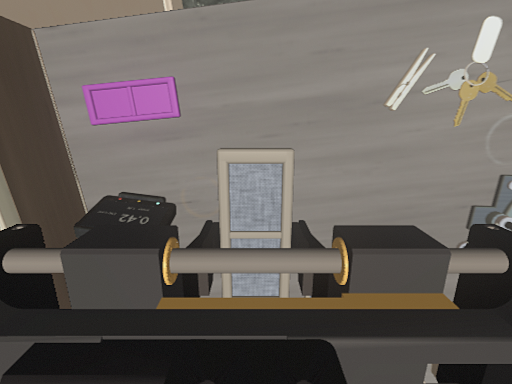

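Emit:
play_rows:
  hand: [1,1,1,1,1,1,1,1,1,1,1,1,1,1,1,1,1,1,1,1]
  slide:
    - [0.005,0.03,0.03]
    - [0.01,0.07,0.05]
    - [0.02,0.11,0.05]
    - [0.03,0.15,0.05]
    - [0.04,0.19,0.05]
    - [0.05,0.23,0.05]
    - [0.06,0.27,0.05]
    - [0.07,0.31,0.05]
    - [0.08,0.35,0.05]
    - [0.09,0.39,0.05]
    - [0.1,0.43,0.05]
    - [0.11,0.47,0.05]
    - [0.12,0.51,0.05]
    - [0.13,0.55,0.05]
    - [0.137,0.59,0.05]
    - [0.137,0.615,0.05]
    - [0.137,0.6247,0.04]
    - [0.137,0.6247,0.02]
    - [0.137,0.6247,0]
    - [0.137,0.6247,0]
  spin: [0,0,0,0,0,0,0,0,0,0,0,0,-0.5,-1,-1.6,-1.6,-1.6,-1.6,-1.6,-1.6]

```text
clock: 33.5
tcp_pos: [0.5783, 0.2151, 0.1791]
ee_rot: [2.224, 1.566, -2.631]
ft_force: [-0.3, -0.4, 0.3]
finger_gap: 0.522
```

Run:
```python
from h import *
P,R,s=tool(); print(P,s['ft_force'],s['finger_gap']*87,np.degrees(np.arctan2(R[1,2],R[0,2])))
im=shot('wrist','w19')
for o in filt(P,R,im,z=.052): print([np.round(x,1) for x in o])
```

```text
[0.57828385 0.21507346 0.17909121] [-0.31588661 -0.36996563  0.3268028 ] 45.37450778565107 81.77852653602113
[np.float64(598.5), np.float64(358.0), np.float64(31.2), np.float64(3.4), np.float64(81.9), array([385. , 187.2])]
[np.float64(596.1), np.float64(249.0), np.float64(36.6), np.float64(9.4), np.float64(-10.5), array([287.5, 199.2])]
[np.float64(532.8), np.float64(-25.4), np.float64(51.0), np.float64(1.3), np.float64(-59.2), array([ 33.9, 177.6])]
[np.float64(570.3), np.float64(195.5), np.float64(73.6), np.float64(41.0), np.float64(-10.3), array([231. , 172.3])]
[np.float64(590.0), np.float64(378.9), np.float64(85.0), np.float64(4.4), np.float64(-8.6), array([405. , 174.3])]
[np.float64(511.3), np.float64(300.6), np.float64(249.8), np.float64(2.0), np.float64(81.8), array([327.5, 113. ])]
[np.float64(405.6), np.float64(70.6), np.float64(31.1), np.float64(2.2), np.float64(-12.4), array([81.7, 36.2])]
[np.float64(540.3), np.float64(476.9), np.float64(213.4), np.float64(2.6), np.float64(0.1), array([501., 107.])]
[np.float64(410.8), np.float64(214.2), np.float64(33.5), np.float64(3.9), np.float64(-30.3), array([229.5,  18.9])]
[np.float64(399.6), np.float64(197.1), np.float64(32.1), np.float64(26.2), np.float64(58.7), array([210.9,  10.5])]
```

View pics/w19.png

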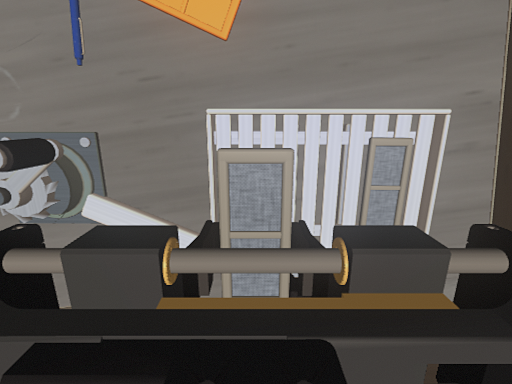

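Emit:
play_rows:
  hand: [1,1,1,1,1,1,1,1,1,1]
  slide:
    - [0,0.002,-0.03]
    - [0,0.002,-0.06]
    - [0,0.002,-0.085]
    - [0,0.002,-0.105]
    - [0,0.002,-0.115]
    - [0,0.002,-0.123]
    - [0,0.002,-0.128]
    - [0,0.002,-0.131]
    - [0,0.002,-0.132]
    - [0,0.002,-0.132]
  spin: [0,0,0,0,0,0,0,0,0,0]

```text
clock: 34.55
tcp_pos: [0.5796, 0.2195, 0.051]
ee_rot: [-1.062, 1.57, 0.367]
ft_force: [-0.5, -0.4, -0.1]
finger_gap: 0.52
```

Run:
```python
from h import *
p,R,s=tool(); print(p,s['ft_force'],s['finger_gap']*87)
shot('wrist','w20')
```

```text
[0.57963277 0.21951875 0.05102396] [-0.52745937 -0.36855758 -0.06430296] 45.221089518860744
```

View pics/w20.png

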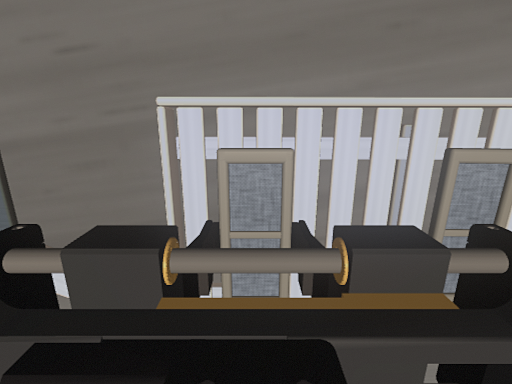

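Emit:
play_rows:
  hand: [1,1,0.4,0.4,0.4,0.4,0.4,0.4,0.4,0.4,0.2,0,0,0,0,0,0,0,0,0]
  slide:
    - [0,0,-0.002]
    - [0,0,-0.0035]
    - [0,0,-0.0035]
    - [0,0,-0.0035]
    - [0,0,-0.0035]
    - [0,0,0.01]
    - [0,0,0.04]
    - [0,0,0.08]
    - [0,0,0.12]
    - [0,-0.03,0.16]
    - [0,-0.07,0.19]
    - [0,-0.12,0.21]
    - [0,-0.17,0.21]
    - [0,-0.22,0.21]
    - [0,-0.27,0.21]
    - [0,-0.32,0.21]
    - [0,-0.37,0.21]
    - [0,-0.42,0.21]
    - [0,-0.46,0.21]
    - [0,-0.46,0.21]
  spin: [0,0,0,0,0,0,0,0,0,0,0,0,0,0,0,0,0,0,0,0]

```text
clock: 36.6
tcp_pos: [0.5777, -0.2486, 0.2606]
ee_rot: [2.926, 1.569, -1.939]
ft_force: [0.3, -0.1, -1.4]
finger_gap: 0.998
```

Run:
```python
from h import *
p,R,s=tool(); print(p,s['ft_force'],s['finger_gap']*87,s['q'].round(2),np.degrees(np.arctan2(R[1,2],R[0,2])))
im=shot('wrist','w21');shot('top','t21')
```

```text
[ 0.57771033 -0.24860116  0.26062447] [ 0.32316644 -0.13171572 -1.40449609] 86.82874334461877 [ 0.87  0.42 -0.74  1.36  0.28  1.47  1.57] 81.28205986847381
```

View pics/w21.png

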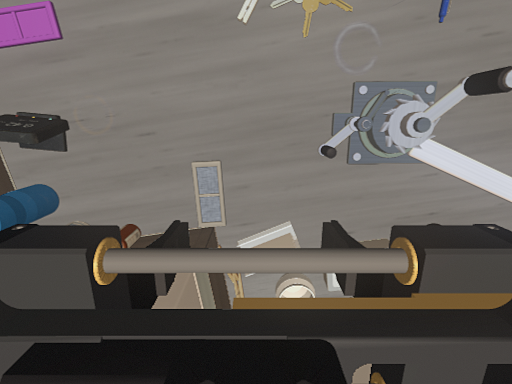

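View pics/t21.png

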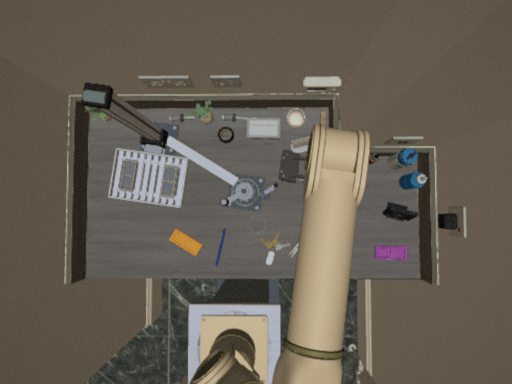

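Two filters are on the rack, and the last one is fully visible at wrist (208,193).

Run:
```python
from h import *
P,R,s=tool(); print(P)
im=cv2.imread('pics/w21.png')[:,:,::-1].copy()
P0=np.array([ 0.57771033,-0.24860116,0.26062447])
for o in filt(P0,R,im,rows=240): print([np.round(x,1) for x in o])
print([wz(q,.008,P0,R).round(4) for q in [(193,162),(220,161),(226,226),(195,228)]], 'bar', wz((207.5,194),.008,P0,R))
```

```text
[ 0.57920227 -0.2412898   0.26123608]
[np.float64(659.2), np.float64(-448.7), np.float64(67.9), np.float64(17.5), np.float64(-84.5), array([144.2, 234.7])]
[np.float64(611.3), np.float64(-336.8), np.float64(112.0), np.float64(62.7), np.float64(-5.5), array([206.9, 197.8])]
[np.float64(525.0), np.float64(-632.3), np.float64(63.8), np.float64(3.6), np.float64(0.5), array([  7.2, 169.2])]
[np.float64(387.8), np.float64(-122.2), np.float64(67.4), np.float64(44.3), np.float64(84.5), array([320.4,  10.5])]
[np.float64(363.8), np.float64(-227.0), np.float64(33.1), np.float64(12.5), np.float64(-41.5), array([247.8,  14.2])]
[array([ 0.555 , -0.3422,  0.008 ]), array([ 0.5595, -0.3004,  0.008 ]), array([ 0.6676, -0.3098,  0.008 ]), array([ 0.6637, -0.3614,  0.008 ])] bar [ 0.60896263 -0.32970755  0.008     ]
```

Run:
```python
from h import *
for q in [(336,150),(345,153),(380,153),(332,150)]: print(q,onz('top',q,0).round(3),onz('top',q,.06).round(3))
t=cv2.imread('pics/top0.png');cv2.imwrite('pics/t0n.png',cv2.resize(t[90:210,280:400],None,fx=5,fy=5,interpolation=cv2.INTER_CUBIC))
```

```text
(336, 150) [ 0.69  -0.359  0.   ] [ 0.68  -0.348  0.06 ]
(345, 153) [ 0.679 -0.391  0.   ] [ 0.669 -0.378  0.06 ]
(380, 153) [ 0.678 -0.514  0.   ] [ 0.669 -0.495  0.06 ]
(332, 150) [ 0.69  -0.345  0.   ] [ 0.68  -0.335  0.06 ]
```

View pics/t0n.png

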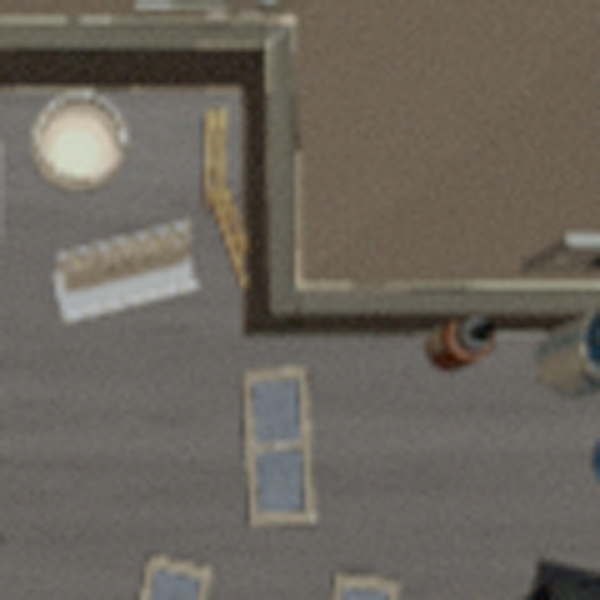

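Run:
```python
from h import *
P0=(0.5777,-0.2486)
for z in (.3,.4,.5,.6): print(z,proj('top',(*P0,z)).round(0), [onz('top',q,z)[:2].round(3) for q in [(340,127),(312,165),(368,165)]])
t=cv2.imread('pics/t21.png');cv2.imwrite('pics/t21n.png',cv2.resize(t[100:220,260:400],None,fx=5,fy=5,interpolation=cv2.INTER_CUBIC))
t=cv2.imread('pics/s16.png');cv2.imwrite('pics/s16n.png',cv2.resize(t[30:200,220:420],None,fx=4,fy=3.5,interpolation=cv2.INTER_CUBIC))
```

```text
0.3 [316. 173.] [array([ 0.702, -0.315]), array([ 0.599, -0.239]), array([ 0.599, -0.389])]
0.4 [321. 169.] [array([ 0.679, -0.295]), array([ 0.587, -0.227]), array([ 0.586, -0.361])]
0.5 [328. 163.] [array([ 0.656, -0.275]), array([ 0.574, -0.215]), array([ 0.574, -0.334])]
0.6 [337. 156.] [array([ 0.633, -0.255]), array([ 0.562, -0.203]), array([ 0.561, -0.306])]
```

View pics/t21n.png

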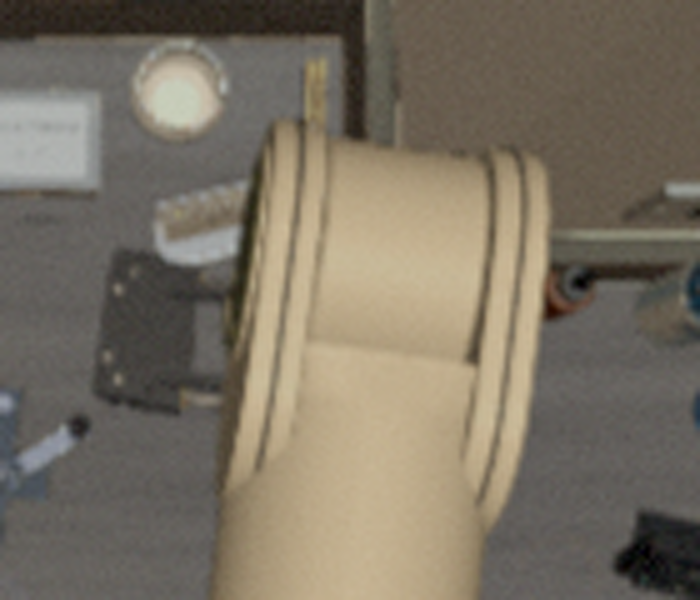

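View pics/s16n.png

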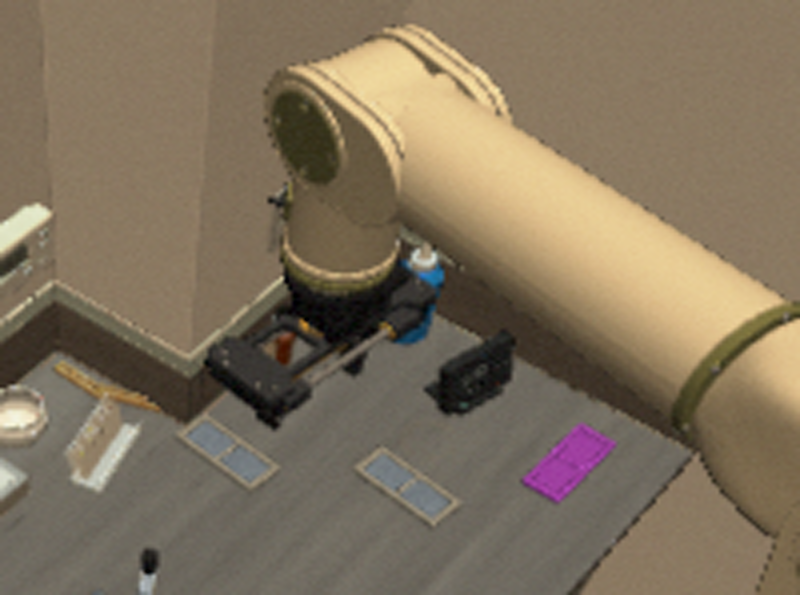

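The column's wall face is at x≈0.667 and the last filter lies right by it. To keep the wrist clear, I'll grip it near its near end, drag it toward me and regrasp it at the middle.

Emit:
play_rows:
  hand: [0,0,0,0,0,0,0,0]
  slide:
    - [-0.005,-0.03,-0.03]
    - [-0.005,-0.06,-0.06]
    - [-0.005,-0.0835,-0.1]
    - [-0.005,-0.0835,-0.14]
    - [-0.005,-0.0835,-0.17]
    - [-0.005,-0.0835,-0.19]
    - [-0.005,-0.0835,-0.2]
    - [-0.005,-0.0835,-0.2]
  spin: [1,1,1,1,1,1,1,1]

```text
clock: 37.5
tcp_pos: [0.5745, -0.3226, 0.0603]
ee_rot: [0.713, 1.569, 2.16]
ft_force: [-0.0, 0.2, 0.6]
finger_gap: 0.998
```

Run:
```python
from h import *
p,R,s=tool(); print(p,s['ft_force'],np.degrees(np.arctan2(R[1,2],R[0,2])))
im=shot('wrist','w22')
for o in filt(p,R,im,rows=223): print([np.round(x,1) for x in o])
```

```text
[ 0.57448212 -0.32256575  0.06025271] [-0.04939165  0.154444    0.6060554 ] 82.93993794169269
[np.float64(570.6), np.float64(-325.6), np.float64(45.1), np.float64(30.8), np.float64(83.0), array([250.3, 201. ])]
```

View pics/w22.png

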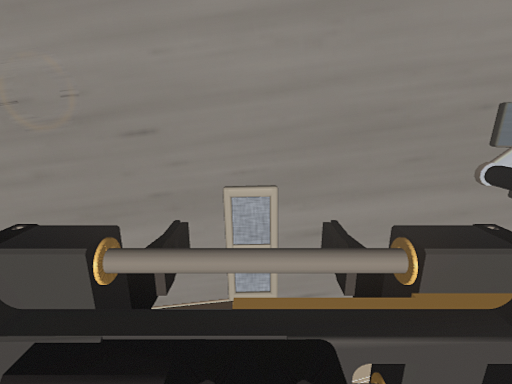

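Emit:
play_rows:
  hand: [0,0,0,0,1,1,1,1,1,1,1,1,1,1,1,1,1,1]
  slide:
    - [0,-0.001,-0.03]
    - [0,-0.001,-0.048]
    - [0,-0.001,-0.057]
    - [0,-0.001,-0.057]
    - [0,-0.001,-0.057]
    - [0,-0.001,-0.057]
    - [0,-0.001,-0.057]
    - [0,-0.001,-0.057]
    - [0,-0.001,-0.057]
    - [0,-0.001,-0.057]
    - [0,-0.001,-0.057]
    - [0,-0.001,-0.0565]
    - [-0.015,0.005,-0.0565]
    - [-0.03,0.01,-0.0565]
    - [-0.05,0.015,-0.0565]
    - [-0.07,0.02,-0.0565]
    - [-0.09,0.025,-0.0565]
    - [-0.09,0.025,-0.0565]
  spin: [0,0,0,0,0,0,0,0,0,0,0,0,0,0,0,0,0,0]

```text
clock: 39.35
tcp_pos: [0.4823, -0.2991, 0.004]
ee_rot: [1.804, 1.569, -3.034]
ft_force: [0.6, -0.6, -0.6]
finger_gap: 0.529
```

Emit:
play_rows:
  hand: [0,0,0,0,0,0,0,0,0]
  slide:
    - [0,0,0]
    - [0,0,0]
    - [0,0,0]
    - [0,0,0.02]
    - [0,0,0.05]
    - [0.02,0,0.06]
    - [0.035,-0.005,0.06]
    - [0.035,-0.005,0.06]
    - [0.035,-0.005,0.06]
  spin: [0,0,0,0,0,0,0,0,0]

```text
clock: 40.25
tcp_pos: [0.5192, -0.3036, 0.0635]
ee_rot: [0.727, 1.569, 2.173]
ft_force: [-2.1, -0.0, -0.2]
finger_gap: 0.999
```

Run:
```python
from h import *
p,R,s=tool(); print(p,s['ft_force'],np.degrees(np.arctan2(R[1,2],R[0,2])))
im=shot('wrist','w23')
for o in filt(p,R,im,rows=223): print([np.round(x,1) for x in o])
```

```text
[ 0.51924502 -0.30360092  0.06346607] [-2.05761863 -0.04292114 -0.17464044] 82.86928530114727
[np.float64(498.9), np.float64(-300.7), np.float64(67.5), np.float64(44.8), np.float64(-7.0), array([255. , 183.4])]
[np.float64(395.3), np.float64(-153.4), np.float64(25.3), np.float64(8.9), np.float64(-18.4), array([442.7,  17.8])]
```

View pics/w23.png

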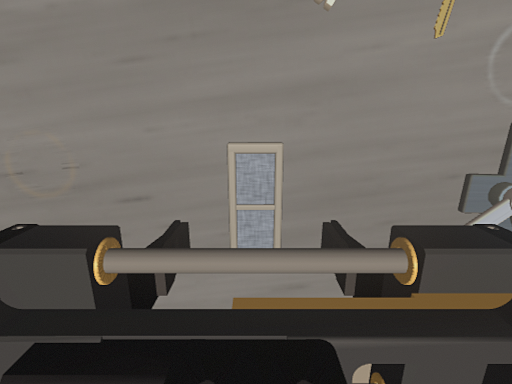

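Emit:
play_rows:
  hand: [0,0,0,0,1,1,1,1,1,1,1,1,1,1,1,1,1]
  slide:
    - [0,0,-0.03]
    - [0,0,-0.05]
    - [0,0,-0.0605]
    - [0,0,-0.0605]
    - [0,0,-0.0605]
    - [0,0,-0.0605]
    - [0,0,-0.0605]
    - [0,0,-0.0605]
    - [0,0,-0.0605]
    - [0,0,-0.0605]
    - [0,0,-0.0605]
    - [0,0,-0.0605]
    - [0,0,-0.04]
    - [0,0,0]
    - [0,0,0.05]
    - [0,0,0.1]
    - [0,0,0.15]
  spin: [0,0,0,0,0,0,0,0,0,0,0,0,0,0,0,0,0]

```text
clock: 42.0
tcp_pos: [0.5191, -0.3038, 0.216]
ee_rot: [0.822, 1.571, 2.268]
ft_force: [0.9, -1.0, -1.3]
finger_gap: 0.524
```

Run:
```python
from h import *
p,R,s=tool(); print(p,s['ft_force'],s['finger_gap']*87,np.degrees(np.arctan2(R[1,2],R[0,2])))
im=shot('wrist','w24'); shot('top','t24')
t=cv2.imread('pics/t24.png');cv2.imwrite('pics/t24c.png',cv2.resize(t[135:220,95:200],None,fx=7,fy=7,interpolation=cv2.INTER_CUBIC))
```

```text
[ 0.51905672 -0.30377266  0.21600583] [ 0.89941739 -0.99595258 -1.26575549] 45.55063922622793 82.86394584242358
```

View pics/w24.png

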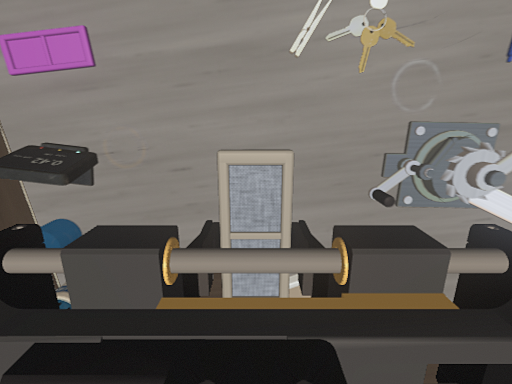

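View pics/t24c.png

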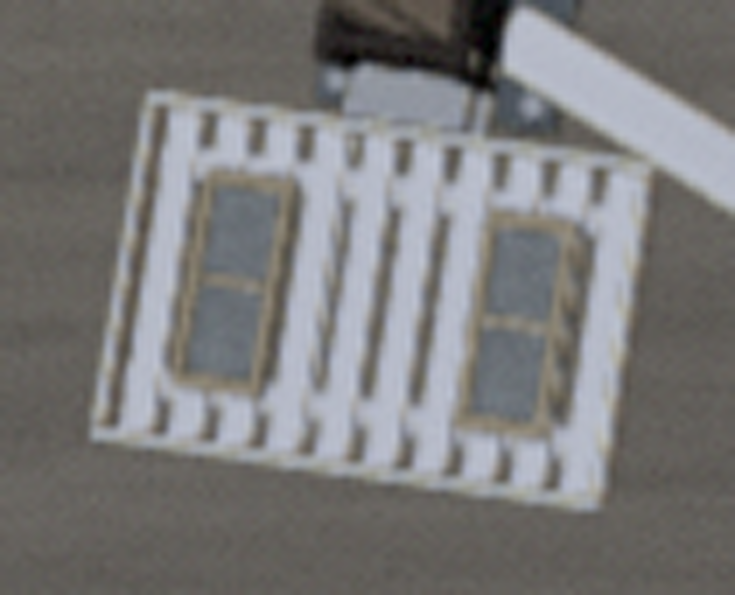

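Emit:
play_rows:
  hand: [1,1,1,1,1,1,1,1,1,1,1,1,1,1,1,1,1,1,1,1]
  slide:
    - [0.005,0.03,0.01]
    - [0.01,0.07,0.02]
    - [0.015,0.11,0.02]
    - [0.02,0.15,0.02]
    - [0.025,0.19,0.02]
    - [0.03,0.23,0.02]
    - [0.035,0.27,0.02]
    - [0.04,0.31,0.02]
    - [0.045,0.35,0.02]
    - [0.05,0.39,0.02]
    - [0.055,0.43,0.02]
    - [0.06,0.47,0.02]
    - [0.065,0.51,0.02]
    - [0.07,0.545,0.02]
    - [0.0703,0.575,0.01]
    - [0.0703,0.5925,-0.01]
    - [0.0703,0.5925,-0.04]
    - [0.0703,0.5925,-0.07]
    - [0.0703,0.5925,-0.07]
    - [0.0703,0.5925,-0.07]
  spin: [0,0,0,0,0,0,0,0,0,0,0,0,-0.5,-1,-1.1,-1.1,-1.1,-1.1,-1.1,-1.1]

```text
clock: 44.1
tcp_pos: [0.5896, 0.2883, 0.1442]
ee_rot: [1.765, 1.57, -3.092]
ft_force: [-0.4, 0.4, 0.7]
finger_gap: 0.523
```

Run:
```python
from h import *
p,R,s=tool(); print(p,s['ft_force'],s['finger_gap']*87,np.degrees(np.arctan2(R[1,2],R[0,2])))
im=shot('wrist','w25')
```

```text
[0.58960104 0.28827403 0.1442045 ] [-0.36460265  0.43239563  0.68419152] 45.50309862820705 81.74009315830635
```

View pics/w25.png

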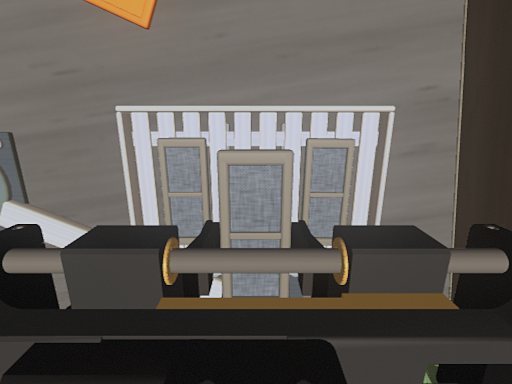

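Centred: neighbours sit symmetrically at (183,190) and (328,190). I'll lower it.

Emit:
play_rows:
  hand: [1,1,1,1,1,1,1,1]
  slide:
    - [0,0,-0.03]
    - [0,0,-0.06]
    - [0,0,-0.078]
    - [0,0,-0.088]
    - [0,0,-0.093]
    - [0,0,-0.096]
    - [0,0,-0.0965]
    - [0,0,-0.0965]
  spin: [0,0,0,0,0,0,0,0]

```text
clock: 44.95
tcp_pos: [0.5901, 0.2887, 0.0484]
ee_rot: [-0.865, 1.57, 0.562]
ft_force: [-0.4, 0.2, -0.3]
finger_gap: 0.524
```

Run:
```python
from h import *
p,R,s=tool(); print(p,s['ft_force'],s['finger_gap']*87)
im=shot('wrist','w26')
```

```text
[0.59007974 0.28870308 0.04839789] [-0.44499306  0.18950323 -0.27309837] 45.59462501103221
```

View pics/w26.png

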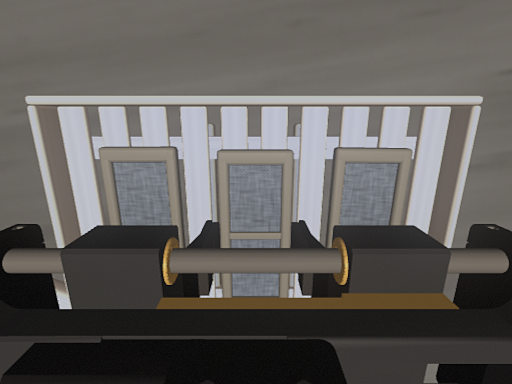

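Emit:
play_rows:
  hand: [1,0.43,0.43,0.43,0.43,0.43,0.43,0.43,0.43,0.2,0,0,0,0,0,0]
  slide:
    - [0,0,-0.001]
    - [0,0,-0.001]
    - [0,0,-0.001]
    - [0,0,-0.001]
    - [0,0,0.01]
    - [0,0,0.04]
    - [0,0,0.08]
    - [0,0,0.12]
    - [0,-0.03,0.16]
    - [0,-0.07,0.19]
    - [-0.01,-0.11,0.2]
    - [-0.02,-0.15,0.2]
    - [-0.02,-0.2,0.2]
    - [-0.02,-0.25,0.2]
    - [-0.02,-0.25,0.2]
    - [-0.02,-0.25,0.2]
  spin: [0,0,0,0,0,0,0,0,0,-5,-10,-15,-20,-22,-22,-22]

```text
clock: 46.6
tcp_pos: [0.5698, 0.0372, 0.2483]
ee_rot: [-1.338, 1.57, -0.297]
ft_force: [0.2, 1.0, 0.9]
finger_gap: 0.985
```

Run:
```python
from h import *
p,R,s=tool(); print(p,s['ft_force'],s['q'].round(2),np.degrees(np.arctan2(R[1,2],R[0,2])))
im=shot('wrist','w27'); shot('top','t27');shot('side','s27')
t=cv2.imread('pics/t27.png');cv2.imwrite('pics/t27c.png',cv2.resize(t[135:220,95:200],None,fx=7,fy=7,interpolation=cv2.INTER_CUBIC))
```

```text
[0.56976123 0.03719328 0.24826537] [0.21073672 1.04344024 0.88758949] [ 0.55  0.31 -0.85  1.54  0.23  1.4   0.73] 59.60216126243319
```

View pics/w27.png

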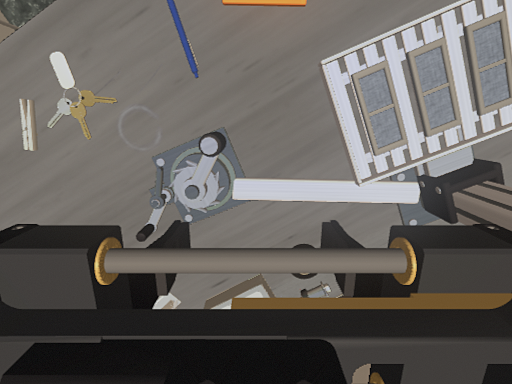

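View pics/t27c.png

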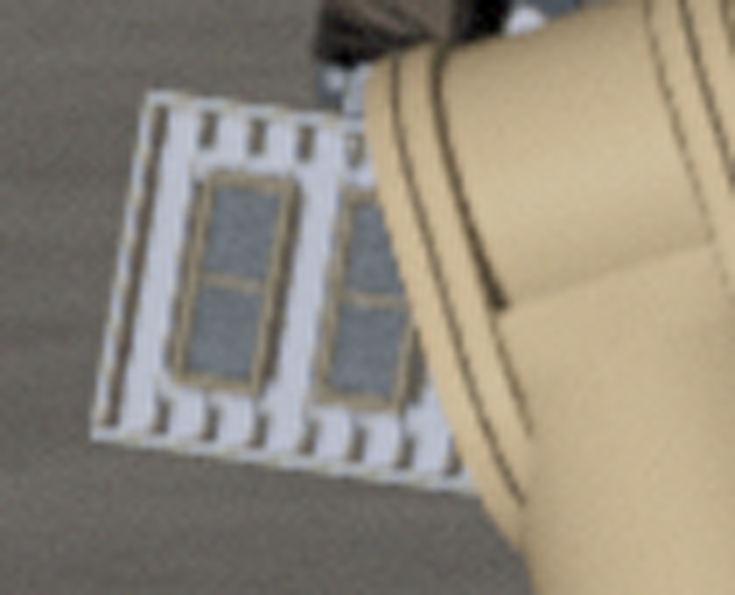

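View pics/s27.png

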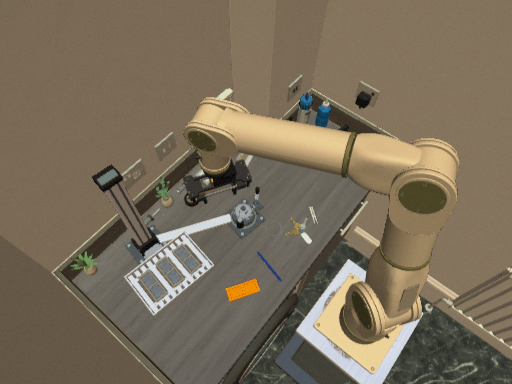

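Emit:
play_rows:
  hand: [0.2,0.4,0.4,0.4,0.4,0.4,0.4,0.4,0.4,0.4,0.4,0.4]
  slide:
    - [0,-0.04,0]
    - [0,-0.08,0]
    - [-0.005,-0.12,0]
    - [-0.01,-0.16,-0.02]
    - [-0.01,-0.18,-0.05]
    - [-0.01,-0.18,-0.09]
    - [-0.01,-0.18,-0.13]
    - [-0.01,-0.18,-0.15]
    - [-0.01,-0.18,-0.17]
    - [-0.01,-0.18,-0.19]
    - [-0.01,-0.18,-0.205]
    - [-0.01,-0.18,-0.2155]
  spin: [0,0,0,0,0,0,0,0,0,0,0,0]
  grip_force: 30

```text
clock: 47.95
tcp_pos: [0.5597, -0.1403, 0.0311]
ee_rot: [1.225, 1.57, 2.269]
ft_force: [1.1, 0.0, -1.0]
finger_gap: 0.601
```

Run:
```python
from h import *
p,R,s=tool(); print(p,s['ft_force'],s['finger_gap']*87,np.degrees(np.arctan2(R[1,2],R[0,2])))
im=shot('wrist','w28')
```

```text
[ 0.55972868 -0.14034378  0.03106843] [ 1.12330303  0.02307547 -0.9772992 ] 52.26319621516945 59.85017165932291
```

View pics/w28.png

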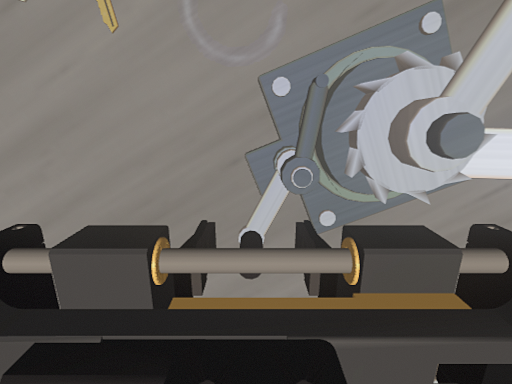

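Emit:
play_rows:
  hand: [1,1,1,1,1,1,1,1,1,1,1,1,1,1,1,1,1,1]
  slide:
    - [0,-0.002,0]
    - [0,-0.002,0]
    - [0,-0.002,0]
    - [0,-0.002,0]
    - [0,-0.002,0]
    - [0,-0.002,0]
    - [0,-0.002,0]
    - [-0.0026,-0.0033,0]
    - [-0.0052,-0.0046,0]
    - [-0.0088,-0.006,0]
    - [-0.0125,-0.0073,0]
    - [-0.0163,-0.0082,0]
    - [-0.0202,-0.0089,0]
    - [-0.0241,-0.0093,0]
    - [-0.028,-0.0095,0]
    - [-0.0319,-0.0093,0]
    - [-0.0358,-0.0089,0]
    - [-0.0358,-0.0089,0]
  spin: [0,0,0,0,0,0,0,-3,-6,-10,-14,-18,-22,-26,-30,-34,-38,-38]

```text
clock: 49.8
tcp_pos: [0.5242, -0.151, 0.0324]
ee_rot: [-0.933, 1.569, -0.555]
ft_force: [2.4, -2.5, -1.9]
finger_gap: 0.166
```

Run:
```python
from h import *
p,R,s=tool(); print(p,s['ft_force'],s['finger_gap']*87,np.degrees(np.arctan2(R[1,2],R[0,2])))
im=shot('wrist','w29')
```

```text
[ 0.52420424 -0.15100662  0.03236297] [ 2.41625093 -2.54086171 -1.88369947] 14.48213827941144 21.653936092528777
```

View pics/w29.png

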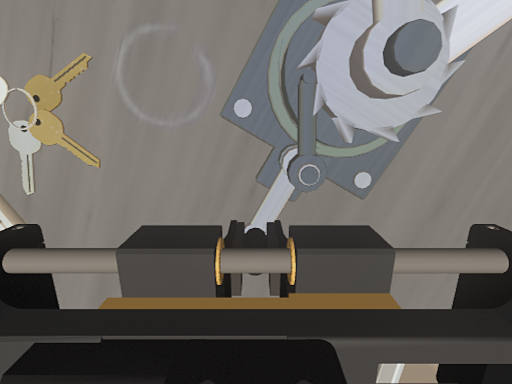

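Nearly in. I'll push the rest of the way to its stop.

Emit:
play_rows:
  hand: [1,1,1,1,1,1]
  slide:
    - [-0.0025,0.0005,0]
    - [-0.005,0.001,0]
    - [-0.0075,0.0016,0]
    - [-0.009,0.002,0]
    - [-0.01,0.0023,0]
    - [-0.01,0.0023,0]
  spin: [-3,-6,-8,-10,-11,-11]

```text
clock: 50.45
tcp_pos: [0.5179, -0.1493, 0.0327]
ee_rot: [-0.337, 1.562, -0.148]
ft_force: [19.7, -6.8, -16.7]
finger_gap: 0.161
```

Run:
```python
from h import *
p,R,s=tool(); print(p,s['ft_force'],s['finger_gap']*87,np.degrees(np.arctan2(R[1,2],R[0,2])))
im=shot('wrist','w30')
```

```text
[ 0.51794379 -0.14929133  0.0327226 ] [ 19.72449029  -6.8479393  -16.69651956] 13.96866402352039 10.849870935659075
```

View pics/w30.png

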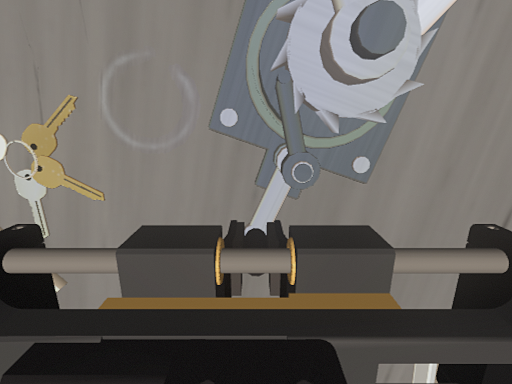

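Emit:
play_rows:
  hand: [1,0.5,0.5,0.5,0.4,0.4,0.2,0,0,0,0,0,0,0,0,0,0,0]
  slide:
    - [0.0025,-0.0005,0]
    - [0.0025,-0.0005,0]
    - [0.0025,-0.0005,0]
    - [0.0025,-0.0005,0]
    - [0.0025,-0.0005,0.03]
    - [0.0025,-0.0005,0.07]
    - [0.0025,-0.0005,0.11]
    - [0,0,0.15]
    - [0,0.03,0.18]
    - [-0.005,0.07,0.18]
    - [-0.01,0.11,0.18]
    - [-0.0135,0.14,0.18]
    - [-0.0135,0.1695,0.18]
    - [-0.0135,0.1695,0.16]
    - [-0.0135,0.1695,0.13]
    - [-0.0135,0.1695,0.12]
    - [-0.0135,0.1695,0.12]
    - [-0.0135,0.1695,0.12]
  spin: [0,0,0,0,0,0,0,6,12,20,28,36,44,49,49,49,49,49]

```text
clock: 52.3
tcp_pos: [0.5007, 0.0213, 0.153]
ee_rot: [-0.614, 1.57, 0.429]
ft_force: [0.0, -0.3, -0.2]
finger_gap: 1.0
```

Run:
```python
from h import *
p,R,s=tool(); print(p,s['ft_force'],s['finger_gap']*87,np.degrees(np.arctan2(R[1,2],R[0,2])))
im=shot('wrist','w31')
print(R.T@(np.array([.5045,.0205,.132])-p))
```

```text
[0.50072945 0.02134708 0.15295293] [ 0.02461406 -0.33198185 -0.20017135] 86.98563896769423 59.732308977978484
[ 0.02095467 -0.00367666  0.00115919]
```

View pics/w31.png

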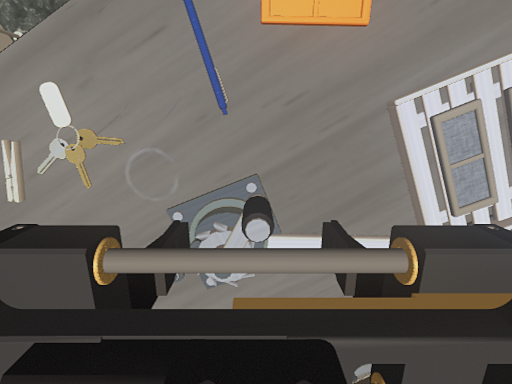

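Run:
```python
from h import *
p,R,s=tool(); g=wz((258,230),.132); print(p,g, R.T@(g-p))
```

```text
[0.50102677 0.02130454 0.15325164] [0.50759337 0.02091581 0.132     ] [ 0.0212605  -0.00584307  0.00295852]
```

Emit:
play_rows:
  hand: [0,0,0,0,0,1,1,1,1,1,1,1,1,1,1]
  slide:
    - [0.0045,-0.0005,0]
    - [0.0045,-0.0005,-0.03]
    - [0.0045,-0.0005,-0.055]
    - [0.0045,-0.0005,-0.062]
    - [0.0045,-0.0005,-0.062]
    - [0.0045,-0.0005,-0.062]
    - [0.0045,-0.0005,-0.062]
    - [0.0045,-0.0005,-0.062]
    - [0.0045,-0.0005,-0.062]
    - [0.0045,-0.0005,-0.062]
    - [0.0045,-0.0005,-0.062]
    - [0.0045,-0.0005,-0.062]
    - [0.0045,-0.0005,-0.062]
    - [0.0045,-0.0005,-0.062]
    - [0.0045,-0.0005,-0.062]
  spin: [0,0,0,0,0,0,0,0,0,0,0,0,0,0,0]
  grip_force: 50

```text
clock: 53.85
tcp_pos: [0.5049, 0.0208, 0.09]
ee_rot: [0.372, 1.571, 1.414]
ft_force: [0.6, 0.6, -0.1]
finger_gap: 0.278
```

Run:
```python
from h import *
p,R,s=tool(); print(p,s['ft_force'],s['finger_gap']*87)
d=p[:2]-np.array([.5418,-.0388]); th=np.degrees(np.arctan2(d[1],d[0])); print(th,np.linalg.norm(d))
arc(th,-.1,20)
```

```text
[0.50490609 0.02084448 0.09004229] [ 0.60318423  0.56883079 -0.05235384] 24.199637461716367
121.73943225258279 0.07013291184006401
[[0.0061, 0.0034, 0], [0.0126, 0.0061, 0], [0.0192, 0.0082, 0], [0.0261, 0.0096, 0], [0.0330, 0.0104, 0], [0.0400, 0.0104, 0], [0.0470, 0.0097, 0], [0.0539, 0.0084, 0], [0.0606, 0.0063, 0], [0.0670, 0.0036, 0], [0.0732, 0.0003, 0], [0.0790, -0.0036, 0], [0.0843, -0.0081, 0], [0.0892, -0.0131, 0], [0.0936, -0.0186, 0], [0.0974, -0.0245, 0], [0.1006, -0.0307, 0], [0.1032, -0.0372, 0], [0.1051, -0.0439, 0], [0.1063, -0.0508, 0]] 7.147873226418141
```

Emit:
play_rows:
  hand: [1,1,1,1,1,1,1,1]
  slide:
    - [0.0061,0.0034,0]
    - [0.0126,0.0061,0]
    - [0.0192,0.0082,0]
    - [0.0261,0.0096,0]
    - [0.033,0.0104,0]
    - [0.04,0.0104,0]
    - [0.047,0.0097,0]
    - [0.0539,0.0084,0]
  spin: [0,0,0,0,0,0,0,0]

```text
clock: 54.65
tcp_pos: [0.5583, 0.0294, 0.09]
ee_rot: [2.24, 1.569, -3.0]
ft_force: [-4.8, -1.0, 5.2]
finger_gap: 0.272
```

Run:
```python
from h import *
p,R,s=tool(); print(p,s['ft_force'],s['finger_gap']*87)
th=121.74-np.degrees(.8); print(th); im=shot('wrist','w32')
arc(th,-.1,20); arc(th-np.degrees(2),-.1,20); arc(th-np.degrees(4),-.1,20)
```

```text
[0.55831424 0.02939525 0.08998559] [-4.75535142 -0.97900044  5.20102992] 23.660452507878194
75.90337638953413
[[0.0067, -0.0020, 0], [0.0131, -0.0047, 0], [0.0193, -0.0081, 0], [0.0251, -0.0120, 0], [0.0305, -0.0165, 0], [0.0354, -0.0215, 0], [0.0397, -0.0269, 0], [0.0435, -0.0328, 0], [0.0467, -0.0390, 0], [0.0493, -0.0456, 0], [0.0512, -0.0523, 0], [0.0524, -0.0592, 0], [0.0529, -0.0662, 0], [0.0528, -0.0732, 0], [0.0519, -0.0801, 0], [0.0503, -0.0869, 0], [0.0481, -0.0935, 0], [0.0452, -0.0999, 0], [0.0417, -0.1060, 0], [0.0376, -0.1116, 0]] -38.68818263663051
[[-0.0046, -0.0052, 0], [-0.0098, -0.0100, 0], [-0.0154, -0.0142, 0], [-0.0214, -0.0178, 0], [-0.0277, -0.0208, 0], [-0.0342, -0.0232, 0], [-0.0410, -0.0249, 0], [-0.0480, -0.0259, 0], [-0.0549, -0.0262, 0], [-0.0619, -0.0259, 0], [-0.0689, -0.0248, 0], [-0.0756, -0.0230, 0], [-0.0822, -0.0206, 0], [-0.0885, -0.0175, 0], [-0.0944, -0.0138, 0], [-0.1000, -0.0096, 0], [-0.1051, -0.0048, 0], [-0.1097, 0.0005, 0], [-0.1137, 0.0062, 0], [-0.1172, 0.0123, 0]] -153.27974166279515
[[-0.0028, 0.0064, 0], [-0.0050, 0.0130, 0], [-0.0065, 0.0199, 0], [-0.0073, 0.0268, 0], [-0.0074, 0.0338, 0], [-0.0069, 0.0408, 0], [-0.0056, 0.0477, 0], [-0.0036, 0.0544, 0], [-0.0010, 0.0609, 0], [0.0023, 0.0671, 0], [0.0061, 0.0729, 0], [0.0105, 0.0783, 0], [0.0155, 0.0833, 0], [0.0209, 0.0877, 0], [0.0267, 0.0916, 0], [0.0329, 0.0949, 0], [0.0394, 0.0975, 0], [0.0461, 0.0995, 0], [0.0530, 0.1008, 0], [0.0599, 0.1014, 0]] -267.8713006889598
```

View pics/w32.png

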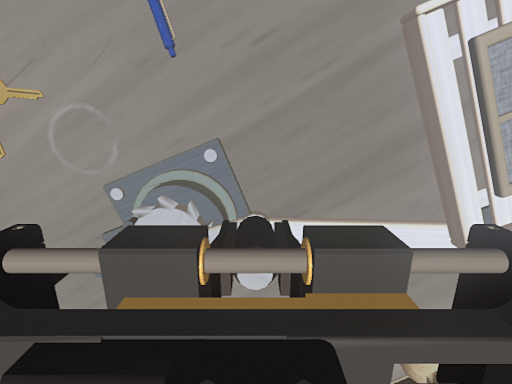

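Emit:
play_rows:
  hand: [1,1,1,1,1,1,1,1,1,1,1,1,1,1,1,1,1,1,1,1]
  slide:
    - [0.0067,-0.002,0]
    - [0.0131,-0.0047,0]
    - [0.0193,-0.0081,0]
    - [0.0251,-0.012,0]
    - [0.0305,-0.0165,0]
    - [0.0354,-0.0215,0]
    - [0.0397,-0.0269,0]
    - [0.0435,-0.0328,0]
    - [0.0467,-0.039,0]
    - [0.0493,-0.0456,0]
    - [0.0512,-0.0523,0]
    - [0.0524,-0.0592,0]
    - [0.0529,-0.0662,0]
    - [0.0528,-0.0732,0]
    - [0.0519,-0.0801,0]
    - [0.0503,-0.0869,0]
    - [0.0481,-0.0935,0]
    - [0.0452,-0.0999,0]
    - [0.0417,-0.106,0]
    - [0.0376,-0.1116,0]
  spin: [0,0,0,0,0,0,0,0,0,0,0,0,0,0,0,0,0,0,0,0]

```text
clock: 56.7
tcp_pos: [0.5974, -0.0812, 0.0901]
ee_rot: [-0.341, 1.568, 0.703]
ft_force: [5.1, 4.5, -2.5]
finger_gap: 0.279
```

Run:
```python
from h import *
p,R,s=tool(); print(p,s['ft_force'],s['finger_gap']*87); d=p[:2]-np.array([.5418,-.0388]); print(np.degrees(np.arctan2(d[1],d[0])),np.linalg.norm(d))
im=shot('wrist','w33'); shot('side','s33')
```

```text
[ 0.59736242 -0.0811637   0.09013992] [ 5.08485373  4.45229368 -2.47707244] 24.277863527448346
-37.3237967919033 0.06987034408303279
```

View pics/w33.png

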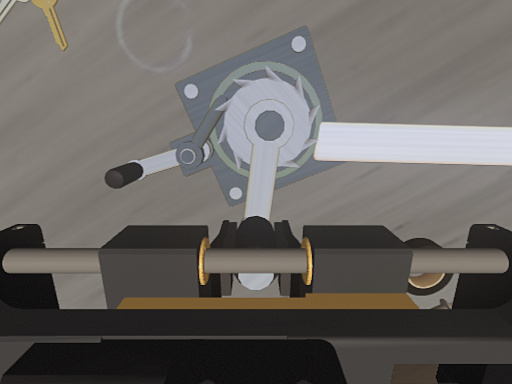

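View pics/s33.png

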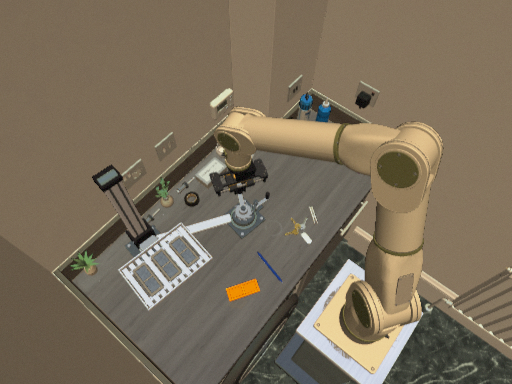

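Filters and rack rise cleanly and the pawl rides the teeth. Continuing.

Emit:
play_rows:
  hand: [1,1,1,1,1,1,1,1,1,1,1,1,1,1,1,1,1,1,1,1]
  slide:
    - [-0.0046,-0.0052,0]
    - [-0.0098,-0.01,0]
    - [-0.0154,-0.0142,0]
    - [-0.0214,-0.0178,0]
    - [-0.0277,-0.0208,0]
    - [-0.0342,-0.0232,0]
    - [-0.041,-0.0249,0]
    - [-0.048,-0.0259,0]
    - [-0.0549,-0.0262,0]
    - [-0.0619,-0.0259,0]
    - [-0.0689,-0.0248,0]
    - [-0.0756,-0.023,0]
    - [-0.0822,-0.0206,0]
    - [-0.0885,-0.0175,0]
    - [-0.0944,-0.0138,0]
    - [-0.1,-0.0096,0]
    - [-0.1051,-0.0048,0]
    - [-0.1097,0.0005,0]
    - [-0.1137,0.0062,0]
    - [-0.1172,0.0123,0]
  spin: [0,0,0,0,0,0,0,0,0,0,0,0,0,0,0,0,0,0,0,0]

```text
clock: 58.8
tcp_pos: [0.4797, -0.0711, 0.0901]
ee_rot: [-1.849, 1.569, -0.807]
ft_force: [4.5, -4.2, -4.7]
finger_gap: 0.277
```

Emit:
play_rows:
  hand: [1,1,1,1,1,1,1,1,1,1,1,1,1,1,1,1,1,1,1,1]
  slide:
    - [-0.0028,0.0064,0]
    - [-0.005,0.013,0]
    - [-0.0065,0.0199,0]
    - [-0.0073,0.0268,0]
    - [-0.0074,0.0338,0]
    - [-0.0069,0.0408,0]
    - [-0.0056,0.0477,0]
    - [-0.0036,0.0544,0]
    - [-0.001,0.0609,0]
    - [0.0023,0.0671,0]
    - [0.0061,0.0729,0]
    - [0.0105,0.0783,0]
    - [0.0155,0.0833,0]
    - [0.0209,0.0877,0]
    - [0.0267,0.0916,0]
    - [0.0329,0.0949,0]
    - [0.0394,0.0975,0]
    - [0.0461,0.0995,0]
    - [0.053,0.1008,0]
    - [0.0599,0.1014,0]
  spin: [0,0,0,0,0,0,0,0,0,0,0,0,0,0,0,0,0,0,0,0]

```text
clock: 60.8
tcp_pos: [0.5385, 0.0313, 0.09]
ee_rot: [2.519, 1.568, -2.721]
ft_force: [-5.1, -0.7, 5.1]
finger_gap: 0.276
```

Run:
```python
from h import *
p,R,s=tool(); print(p,s['ft_force'],s['finger_gap']*87); d=p[:2]-np.array([.5418,-.0388]); th=np.degrees(np.arctan2(d[1],d[0]));print(th,np.linalg.norm(d))
shot('side','s34'); shot('wrist','w34')
arc(92.1,-.05,16)
```

```text
[0.53847139 0.03126264 0.09000886] [-5.10505689 -0.66512292  5.12593196] 23.97038767109545
92.72002101424061 0.07014166840792083
[[0.0035, 0.0000, 0], [0.0070, -0.0001, 0], [0.0105, -0.0004, 0], [0.0139, -0.0009, 0], [0.0174, -0.0015, 0], [0.0208, -0.0024, 0], [0.0241, -0.0034, 0], [0.0274, -0.0045, 0], [0.0307, -0.0058, 0], [0.0339, -0.0073, 0], [0.0369, -0.0090, 0], [0.0399, -0.0108, 0], [0.0429, -0.0127, 0], [0.0457, -0.0148, 0], [0.0484, -0.0170, 0], [0.0510, -0.0194, 0]] 46.26337638953414
```

View pics/s34.png

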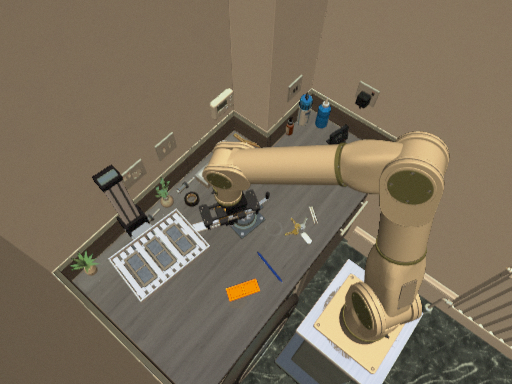

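View pics/w34.png

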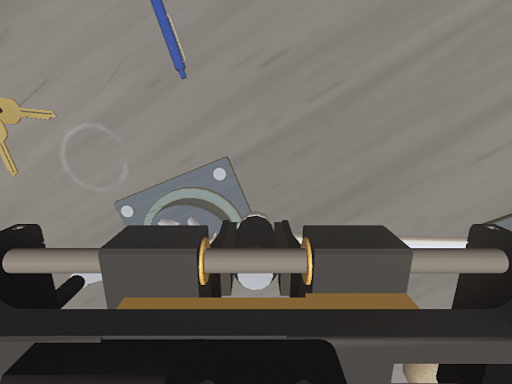

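Emit:
play_rows:
  hand: [1,1,1,1,1,1,1,1,1,1,1,1,1,1,1,1]
  slide:
    - [0.0035,0,0]
    - [0.007,-0.0001,0]
    - [0.0105,-0.0004,0]
    - [0.0139,-0.0009,0]
    - [0.0174,-0.0015,0]
    - [0.0208,-0.0024,0]
    - [0.0241,-0.0034,0]
    - [0.0274,-0.0045,0]
    - [0.0307,-0.0058,0]
    - [0.0339,-0.0073,0]
    - [0.0369,-0.009,0]
    - [0.0399,-0.0108,0]
    - [0.0429,-0.0127,0]
    - [0.0457,-0.0148,0]
    - [0.0484,-0.017,0]
    - [0.0484,-0.017,0]
  spin: [0,0,0,0,0,0,0,0,0,0,0,0,0,0,0,0]

```text
clock: 62.5
tcp_pos: [0.5877, 0.0142, 0.09]
ee_rot: [0.927, 1.57, 1.97]
ft_force: [-4.8, 1.0, 4.0]
finger_gap: 0.276
```

Run:
```python
from h import *
p,R,s=tool(); print(p,s['ft_force'],s['finger_gap']*87); d=p[:2]-np.array([.5418,-.0388]); th=np.degrees(np.arctan2(d[1],d[0]));print(th,np.linalg.norm(d))
im=shot('wrist','w35')
cv2.imwrite('pics/w35c.png',cv2.resize(im[100:310,50:300,::-1],None,fx=2.6,fy=2.6,interpolation=cv2.INTER_CUBIC))
arc(th,.03,6)
```

```text
[0.58769068 0.01421425 0.09001392] [-4.78202435  0.9534391   3.99044805] 23.99587523094801
49.119583384616064 0.07011750585945177
[[-0.0016, 0.0014, 0], [-0.0033, 0.0027, 0], [-0.0049, 0.0039, 0], [-0.0067, 0.0051, 0], [-0.0084, 0.0063, 0], [-0.0102, 0.0073, 0]] 59.432823696970885
```

View pics/w35c.png

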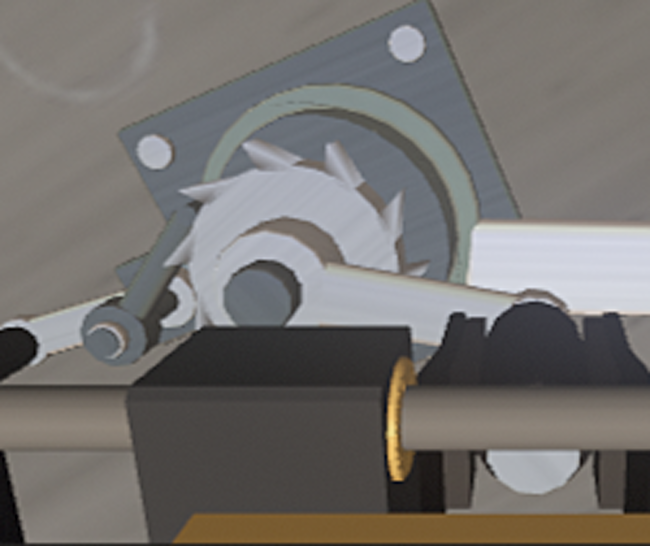

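Emit:
play_rows:
  hand: [1,1,1,1,1,1]
  slide:
    - [-0.0008,0.0007,0]
    - [-0.0016,0.0014,0]
    - [-0.0033,0.0027,0]
    - [-0.0049,0.0039,0]
    - [-0.0067,0.0051,0]
    - [-0.0067,0.0051,0]
  spin: [0,0,0,0,0,0]

```text
clock: 63.15
tcp_pos: [0.5812, 0.0192, 0.0901]
ee_rot: [-1.169, 1.57, -0.126]
ft_force: [0.7, -0.6, -0.7]
finger_gap: 0.273
```

Run:
```python
from h import *
p,R,s=tool(); print(p,s['ft_force'],s['finger_gap']*87); d=p[:2]-np.array([.5418,-.0388]); th=np.degrees(np.arctan2(d[1],d[0]));print(th,np.linalg.norm(d))
im=shot('wrist','w36')
cv2.imwrite('pics/w36c.png',cv2.resize(im[100:310,50:300,::-1],None,fx=2.6,fy=2.6,interpolation=cv2.INTER_CUBIC))
```

```text
[0.58117649 0.01922663 0.09012135] [ 0.65429875 -0.5909755  -0.69983613] 23.75765222830406
55.8394460220809 0.07012558503722917
```

View pics/w36c.png

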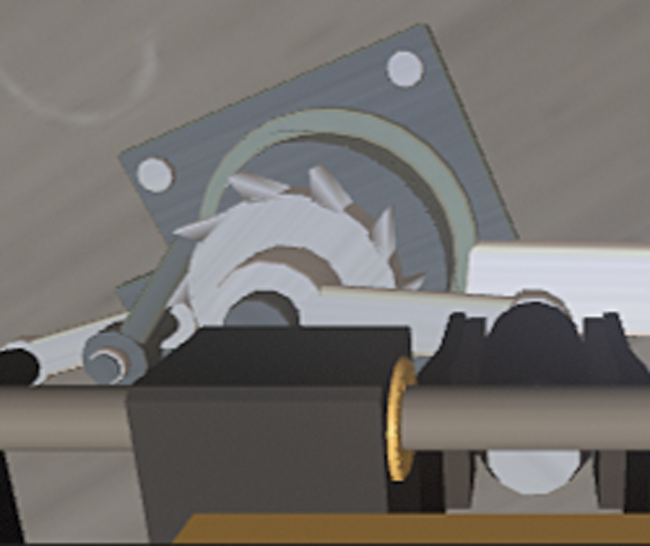

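The pawl now carries the load, with about 0 N at my grip. I'll probe a little further back to confirm before letting go.

Emit:
play_rows:
  hand: [1,1,1]
  slide:
    - [-0.001,0.0007,0]
    - [-0.0017,0.0012,0]
    - [-0.0017,0.0012,0]
  spin: [0,0,0]

```text
clock: 63.5
tcp_pos: [0.58, 0.02, 0.0902]
ee_rot: [-1.15, 1.569, -0.108]
ft_force: [5.3, -1.9, -3.7]
finger_gap: 0.275
```

Emit:
play_rows:
  hand: [1,0.65,0.65,0.5,0.3,0,0,0,0,0,0,0,0,0,0,0]
  slide:
    - [0.001,-0.0006,0]
    - [0.001,-0.0006,0]
    - [0.001,-0.0006,0]
    - [0.001,-0.0006,0]
    - [0.001,-0.0006,0]
    - [0.001,-0.0006,0]
    - [0.001,-0.0006,0.03]
    - [0.001,-0.0006,0.07]
    - [0.001,-0.0006,0.11]
    - [0,-0.03,0.15]
    - [0,-0.07,0.16]
    - [-0.02,-0.11,0.16]
    - [-0.04,-0.15,0.16]
    - [-0.06,-0.2,0.16]
    - [-0.08,-0.24,0.16]
    - [-0.08,-0.24,0.16]
  spin: [0,0,0,0,0,0,0,0,0,0,0,0,0,0,0,0]

```text
clock: 65.1
tcp_pos: [0.4956, -0.2269, 0.2497]
ee_rot: [3.008, 1.568, -2.243]
ft_force: [0.5, 0.2, 0.3]
finger_gap: 0.998
```

Run:
```python
from h import *
p,R,s=tool(); print(p,s['ft_force'])
shot('wrist','w37');shot('side','s37');shot('top','t37')
t=cv2.imread('pics/t37.png');cv2.imwrite('pics/t37c.png',cv2.resize(t[100:220,70:270],None,fx=4,fy=4,interpolation=cv2.INTER_CUBIC))
t0=cv2.imread('pics/top0.png')
a=t0[110:150,210:290].astype(int);b=t[110:150,210:290].astype(int);print('tin/tape diff',abs(a-b).mean(),abs(a-b).max())
```

```text
[ 0.49556945 -0.22694339  0.24971313] [0.50301011 0.16332717 0.33754579]
tin/tape diff 5.520208333333334 17
```

View pics/t37c.png

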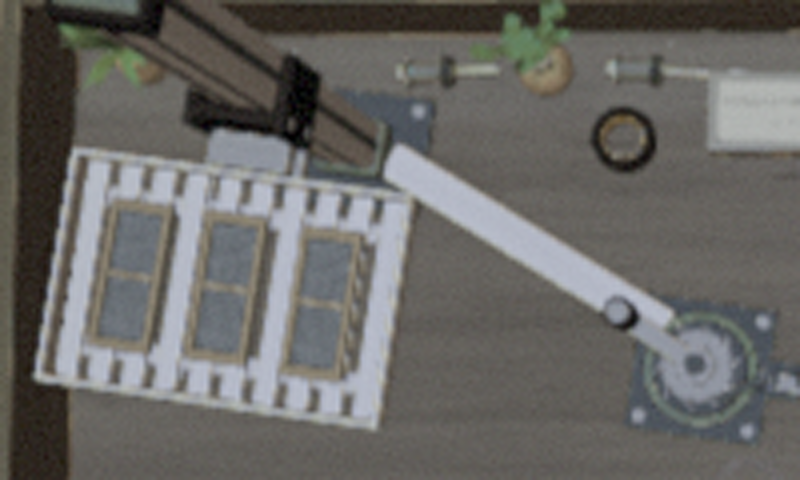

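View pics/s37.png

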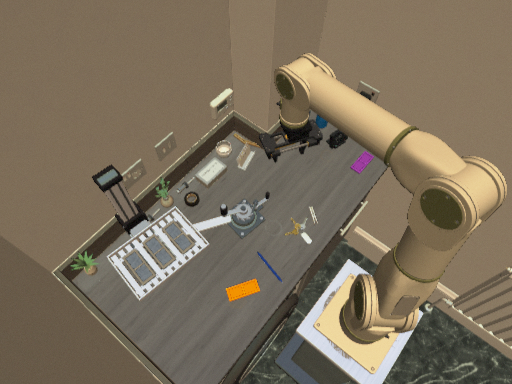

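View pics/w37.png

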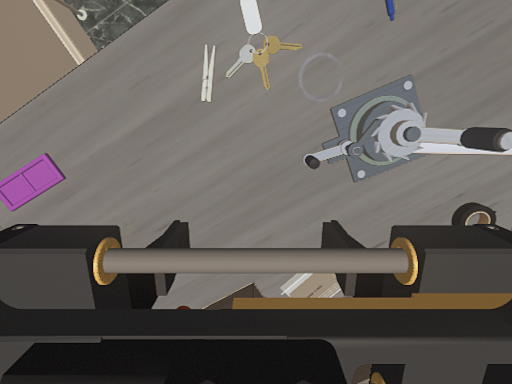

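Run:
```python
from h import *
P=np.array([ 0.49556945,-0.22694339,0.24971313]); _,R,s=tool()
print('lever',wz((310,162),.066,P,R),'piv',wz((353,151),.05,P,R))
a=cv2.imread('pics/top0.png')[165:215,220:290];b=grab_frame('top')[165:215,220:290,::-1]
cv2.imwrite('pics/cmp.png',cv2.resize(np.hstack([a,b]),None,fx=5,fy=5,interpolation=cv2.INTER_CUBIC))
```

```text
lever [ 0.51468661 -0.15469988  0.066     ] piv [ 0.53425362 -0.09647107  0.05      ]
```

View pics/cmp.png

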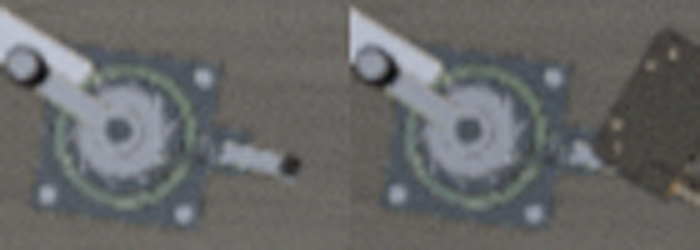

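```bash
python3 -c "
from cell import *
print(read_state()['clock']); print(finish_job())"
```

```text
65.3
the job is handed in; nothing more can be done
None
```

The job is done and handed in at 65.3 s of the 210 s allowed.

**What I did**
- **Lowering:** I swung the pawl lever out to its stop. I wound the crank on 0.2 rad, and the wrist image showed the pawl out. Then I let the crank back in my grip at up to 1 rad/s until the bottom stop.
- **Filters:** I laid all three filters flat on the slats. The last one had been knocked closer to the wall column, so I drag it clear, then regripped it at its middle.
- **Raising:** I put the lever back in to its stop and wound the rack up. I eased the crank back onto the pawl and let go.

**Last checks**
- **Pawl:** the grip force fell to about 0 N, and the crank resisted when I probed it further back. After I let go, the crank is at its starting angle (about 7.45 rad, rack about 0.19 m up).
- **Lever:** it measures within about 5 mm of its starting position. In the last top view the gripper hid its end.
- **Rack:** the three filters lie apart from each other and inside the rim.
- **Sewing tin and tape:** the top view shows no visible change between the first and last pictures.

No check failed. Early wrist and top-view positions disagreed by up to 10 mm, mostly because the arm was still moving when the picture was taken. I remeasured close up before each grasp.

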